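# Make up the laminating kit tray

### The arm

A 7-joint arm with a two-finger parallel gripper is mounted at the origin on the work surface. World frame = base frame: x ahead of the robot, y to its left, z up, the work surface at z = 0. Lengths are in mm, angles in rad, forces in N, time in s.
With the tool pointing down it reaches from about 375 to 925 mm from the base axis. Payload 3.1 kg.
Tool frame: the origin (TCP) lies on the centre line of the jaws, within the pads' length; the fingertips stand 17 mm ahead of it and the grasp point (between the pads) lies 2 mm behind it; z points along the fingers, y is the direction in which the jaws open and shut (so a half turn about z gives the same grasp; the last joint's range is limited). The gripper opens to 85 mm and grips with 20 to 120 N. Pads are 22 mm wide; open, the fingers measure 114 mm over their backs; the gripper's body (76 mm by 85 mm) begins 54 mm behind the grasp point. The pads swing forward as they close: fully open they stand 13 mm farther back than shut.
Start: joints at [-1.372, 0.383, 0.044, 1.598, -0.018, 1.161, -0.05], TCP at [190.078, 621.59, 248.269] pointing down, gripper open.
Joint ranges: [-2.61, 2.61], [-0.41, 2.15], [-1.48, 1.57], [0, 2.5], [-1.57, 4.71], [0.05, 1.97], [-2.85, 2.85]. Speed limits (rad/s): [2.79, 2.79, 3.14, 3.14, 3.14, 3.14, 3.14].

### API

Orientations are given as a rotation vector (axis times angle).
In Python, from station import ctrl, vision gives the robot as it stands.
- The arm moves only by the tool step_arm, never from a script. Its argument "increments" is text: rows parted by semicolons, each of 6 numbers parted by spaces: the shift along the tool's x, y, z in m, then the turn, a rotation vector about the tool's x, y, z in degrees. In form: dx dy dz wx wy wz; .... A call has 1 to 5 rows; each row is the pose to reach, as a shift and turn from the pose measured when the call began, along the tool's axes at that moment; what a row does not reach only later rows make up. A row lasts 1/10 s, in which the tool goes at most 50 mm and 8.59 degrees, less where a joint would pass 70% of its speed; a pose out of reach is approached as far as the arm can. A call with a gripper value outside its range is refused whole. "gripper" is the gripper's target within -1 to 1 (fully open at 1, half-way at 0, shut at -1), set as the call begins (left out, the last holds). The fingers move at their own pace and stop on an object; "force" is the grip in N (left out, the last holds). Time passes only in rows, so rows that repeat a pose let the fingers close. It gives the time, the measured TCP pose, the force and the opening at its end, in the units of the state.
- ctrl.state(): the state, without advancing time (a new reading comes with each control period).
- vision.grab_frame(name): name is "side" or "top" or "wrist"; returns the picture (420x560x3 uint8, blue, green, red); there is no depth.
- vision.camera_info(name): a dict with "fx", "fy", "cx", "cy" (pixels), "dist" ([k1, k2, p1, p2, k3] as OpenCV has them; the pictures are not rectified), "eye" and "orientation" of the camera in the world; the wrist camera has in their place "mount" (4x4, takes a point from camera to tool coordinates, whose origin is the TCP and whose axes are the flange's). Camera axes: x right, y down, z forward; pixel columns grow to the right and rows downward; lengths in mm; the calibration is good to about 2 mm. A picture is of the moment at which its call begins: read the wrist's pose just before it. camera_info takes no time and is no camera call.
- ctrl.sign_off(): hands the job in, once; it reports no verdict.
The state is a dict: "t": time; "qpos": joint angles; "dq": joint speeds; "joint_torque": joint torques, N m; "tcp_pos": TCP position; "tool_rot": TCP orientation; "wrist_force": force on the tool from outside, world axes, zero at the start; "ft_torque": the same for the moment, N m; "finger_gap": opening from 0.0 (shut) to 1.0 (fully open).
Only numpy, scipy, OpenCV 4.12 (cv2) and the standard library are available. Lean on these libraries where they do the work, as an engineer would, in place of code of your own. Each camera call takes 0.05 s, during which the arm holds its last target.

### The job

Make up the laminating kit in the plywood tray: stand the bottle with the bent spout upright in the round hole, stand the open cup upright in the square hole, and lay the wide brush flat along its block, between the four corner cheeks and about centred. Leave the look-alikes (the bottle with a plain cap and no spout, the lidded cup and the narrow brush) where they are.

Things in the scene. Friction and masses are not known exactly. Their poses are not given: they have to be found in the camera images.
- tray: Fixed plywood tray, 176 mm (its x) by 276 mm (its y), rim 30 mm high, wall and floor 4 mm thick; origin under its centre at table height. Three wooden blocks stand in it side by side along its y, 88 mm from centre to centre and in any order, their axes parallel to the tray's.
- round_block: Fixed wooden block in the tray, 160 mm (its x) by 84 mm (its y), 36 mm high; origin at the centre of its underside, 4 mm above the table. A round hole of 74 mm diameter, 24 mm deep, in the middle of its top: the hole's floor is 12 mm above the origin. For the spouted bottle.
- square_block: Fixed wooden block in the tray, 160 mm (its x) by 84 mm (its y), 36 mm high; origin at the centre of its underside, 4 mm above the table. A square hole of 72 mm by 72 mm, 24 mm deep, in the middle of its top: the hole's floor is 12 mm above the origin. For the open cup.
- brush_block: Fixed wooden block in the tray, 160 mm (its x) by 84 mm (its y), 36 mm high; origin at the centre of its underside, 4 mm above the table. No hole: the brush lies on its flat top, along x, either way round, between four corner cheeks (12 mm high, at x = 45 to 79 mm either way, 62 mm apart across y); the middle is open for fingers. A cup placed next door can stand 50 mm from its centre line.
- spout_bottle: White bottle standing on the table: body of 54 mm diameter, 68 mm high, sloping shoulder, then a grey cap of 32 mm diameter from 83 to 110 mm height, and a thin bent spout pointing along its +x, to 40 mm from the axis and 130 mm height. Origin at the centre of the underside. 0.09 to 0.18 kg. Grip the cap at about 98 mm height across the spout (along its y).
- capped_bottle: Look-alike to leave: the same white bottle with the same grey cap, 110 mm high, but no spout. Origin at the centre of the underside.
- open_cup: White round cup, open at the top so that one sees into it, outer diameter 50 mm at the foot and 52 mm at the rim, 70 mm high, wall 3 mm, standing on the table. Origin at the centre of the underside. Well gripped across the outside at about 50 mm height.
- lidded_cup: Look-alike to leave: cup of the same size closed by a white lid of 55 mm diameter with a small knob, 78 mm high overall. Origin at the centre of the underside.
- wide_brush: Flat brush lying on the table. Whole length 150 mm along its x, the origin at mid-length on the underside: wooden handle 18 mm wide and 18 mm thick from x = -75 to +15 mm, then metal ferrule and bristles from x = +15 to +75 mm. The head is 46 mm wide. It balances near its middle; grip the handle across its width about 10 mm behind the origin (x = -10 mm).
- narrow_brush: Look-alike to leave: flat brush lying on the table. Whole length 150 mm along its x, the origin at mid-length on the underside: wooden handle 18 mm wide and 18 mm thick from x = -75 to +15 mm, then metal ferrule and bristles from x = +15 to +75 mm. The head is only 20 mm wide, hardly wider than the handle.
Not all that is in view belongs to the job. What is meant by the wide_brush is not black, and is the larger of those in its own colour. Leave any purple look-alike of the brush_block alone.

How it is judged:
By the outcome, as a careful person would: the job done as asked, in the order asked, and still so for the second after the job is handed in, with the robot touching nothing.
It also fails if it takes over 93 s, if anything falls off the work surface, if the arm or the gripper's body presses on something with over 40 N, if the wrist force passes 120 N, or if a joint passes its speed limit or range.

## Working session

There is one attempt and no reset: what is moved stays moved. The work goes in short steps, Python scripts to look and compute and a tool call to move; the robot and the scene stay as the last step left them, time stands still between calls to the robot, and variables do not carry over. Pictures are saved under pics/ and viewed, and the job is handed in when it is done.

Besides the shell and the picture viewer there is one more tool, called after "Call:" as name(argument=value, ...) on one line, values as JSON. step_arm: Moves the arm, as the interface text tells. Its arguments: {"type":"object","properties":{"increments":{"type":"string"},"gripper":{"type":"number"},"force":{"type":"number"}},"required":["increments"]}

```bash
ls -la; mkdir -p pics; python3 - <<'E'
from station import ctrl, vision
import cv2
print(ctrl.state())
for n in("side","top","wrist"):
    print(n,vision.camera_info(n))
for n in("side","top"):
    cv2.imwrite(f"pics/{n}0.png",vision.grab_frame(n))
print(ctrl.state()['t'])
E
```

```text
total 12
drwxr-xr-x  3 agent agent 4096 Dec  6 08:58 .
drwxr-xr-x 23 root  root  4096 Dec  6 08:58 ..
drwxr-xr-x  2 agent agent 4096 Dec  6 08:58 pics
{'t': 0.0, 'qpos': array([-1.37181591,  0.38384183,  0.04384531,  1.59957112, -0.01791774,
        1.16119483, -0.04992857]), 'dq': array([-5.11736397e-04,  5.69544868e-04,  1.03008559e-03, -4.89831503e-04,
       -3.18360327e-04,  3.73137347e-04,  4.71317155e-05]), 'joint_torque': array([ 3.52528605e-05, -4.33465469e+01,  1.02487162e+00, -2.49513245e+01,
        1.07286964e-02,  1.15245677e-02, -7.65716834e-06]), 'tcp_pos': array([189.83130456, 620.72673504, 246.88418742]), 'tool_rot': array([-0.46438163, -3.1068162 ,  0.00409878]), 'wrist_force': array([-0.57880437,  0.11523014,  0.1770721 ]), 'ft_torque': array([ 0.01869747, -0.00089828, -0.04900604]), 'finger_gap': 0.9948033368505882}
side {'fx': 480.27592376747754, 'fy': 480.27592376747754, 'cx': 287.07470034967923, 'cy': 208.03715354843703, 'dist': array([-0.10006957,  0.        ,  0.        ,  0.        ,  0.        ]), 'eye': array([  287.77951078, -1206.84959167,   780.8415193
[... 219 characters left out ...]
        ,  0.        ,  0.        ]), 'eye': array([ 391.61621311,   20.25362359, 1140.76919862]), 'orientation': array([-2.16757819,  2.21570214, -0.04571254])}
wrist {'fx': 350.177347270612, 'fy': 350.177347270612, 'cx': 280.65190561937374, 'cy': 204.44271118634435, 'dist': array([0.00503405, 0.        , 0.        , 0.        , 0.        ]), 'mount': array([[-9.26933753e-04, -9.60712594e-01, -2.77543603e-01,
         7.06465209e+01],
       [ 9.99999527e-01, -8.08822222e-04, -5.40050707e-04,
         2.82460353e-01],
       [ 2.94350082e-04, -2.77543973e-01,  9.60712890e-01,
        -1.25515538e+02],
       [ 0.00000000e+00,  0.00000000e+00,  0.00000000e+00,
         1.00000000e+00]])}
0.1
```

View pics/top0.png

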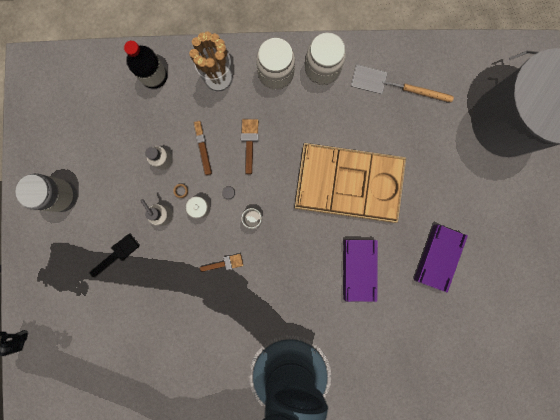

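View pics/side0.png

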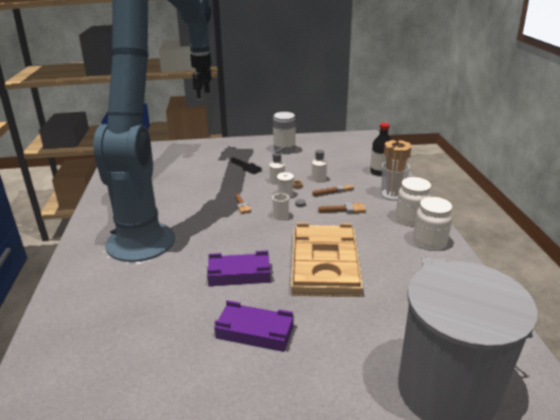

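```bash
cat > h.py <<'E'
import numpy as np, cv2
from scipy.spatial.transform import Rotation as R
from station import ctrl, vision
def cam(n, st=None):
    c=vision.camera_info(n)
    K=np.array([[c['fx'],0,c['cx']],[0,c['fy'],c['cy']],[0,0,1]]);d=np.array(c['dist'])
    if n=='wrist':
        T=np.eye(4);T[:3,:3]=R.from_rotvec(st['tool_rot']).as_matrix();T[:3,3]=st['tcp_pos']
        M=T@c['mount'];return K,d,M[:3,3],M[:3,:3]
    return K,d,np.array(c['eye']),R.from_rotvec(c['orientation']).as_matrix()
def px2w(n,pts,z,st=None):
    K,d,e,Rm=cam(n,st)
    u=cv2.undistortPoints(np.array(pts,float).reshape(-1,1,2),K,d).reshape(-1,2)
    v=np.c_[u,np.ones(len(u))]@Rm.T
    z=np.broadcast_to(z,len(v))
    return e+v*((z-e[2])/v[:,2])[:,None]
def w2px(n,P,st=None):
    K,d,e,Rm=cam(n,st)
    pc=(np.array(P,float).reshape(-1,3)-e)@Rm
    return cv2.projectPoints(pc,np.zeros(3),np.zeros(3),K,d)[0].reshape(-1,2)
def delta(target,yaw,st=None):
    """tool-frame row to reach target TCP, pointing down, jaw (tool y) direction at angle yaw in world (mod pi)"""
    st=st or ctrl.state()
    R0=R.from_rotvec(st['tool_rot'])
    best=None
    for k in(0,1):
        a=yaw+k*np.pi
        y=np.array([np.cos(a),np.sin(a),0]);z=np.array([0,0,-1.]);x=np.cross(y,z)
        Rt=R.from_matrix(np.c_[x,y,z]);w=(R0.inv()*Rt).as_rotvec(degrees=True)
        if best is None or np.linalg.norm(w)<np.linalg.norm(best):best=w
    s=R0.inv().apply(np.array(target)-st['tcp_pos'])
    return np.r_[s/1000,best]
E
python3 - <<'E'
import cv2
from h import *
i=cv2.imread('pics/top0.png')
cv2.imwrite('pics/tz1.png',cv2.resize(i[110:285,85:275],None,fx=4,fy=4,interpolation=cv2.INTER_CUBIC)[:600])
cv2.imwrite('pics/tz1b.png',cv2.resize(i[180:285,85:275],None,fx=4,fy=4,interpolation=cv2.INTER_CUBIC)[:600])
cv2.imwrite('pics/tz2.png',cv2.resize(i[130:235,285:415],None,fx=5,fy=5,interpolation=cv2.INTER_CUBIC)[:600])
j=cv2.imread('pics/side0.png')
cv2.imwrite('pics/sz.png',cv2.resize(j[140:240,220:380],None,fx=5,fy=5,interpolation=cv2.INTER_CUBIC))
E
```

```text
(no output)
```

View pics/tz1.png

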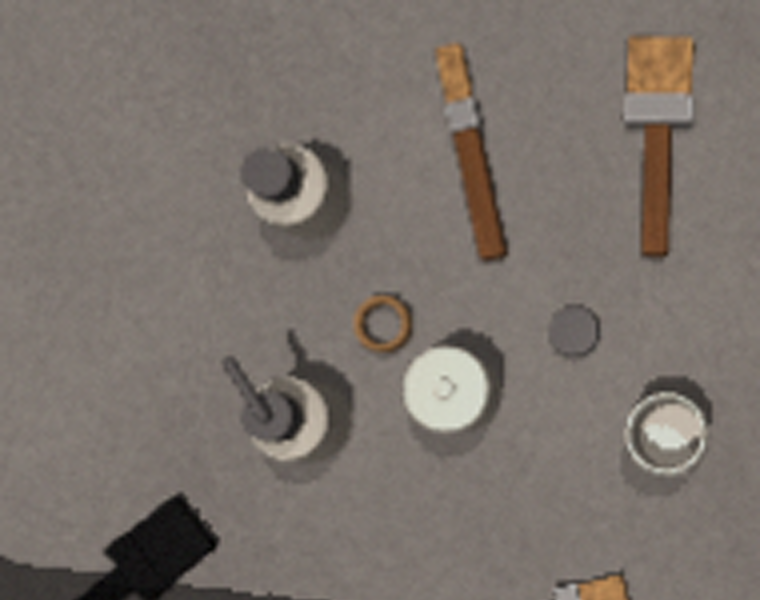

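View pics/tz1b.png

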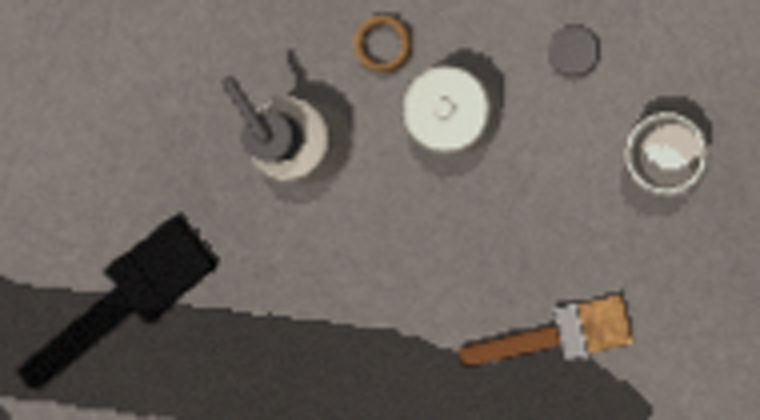

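View pics/tz2.png

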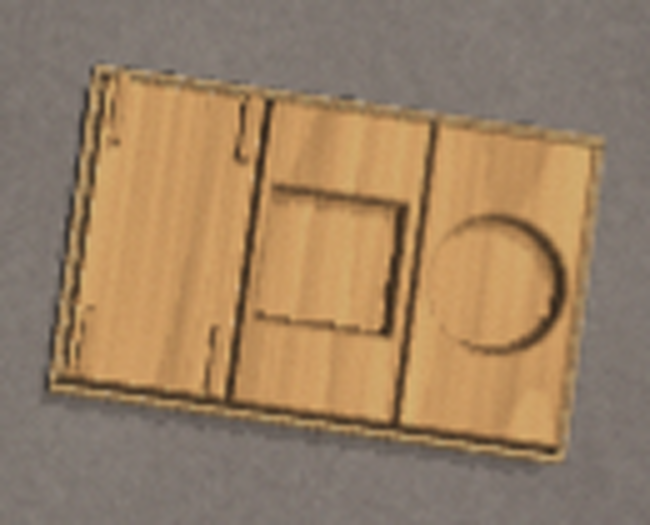

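View pics/sz.png

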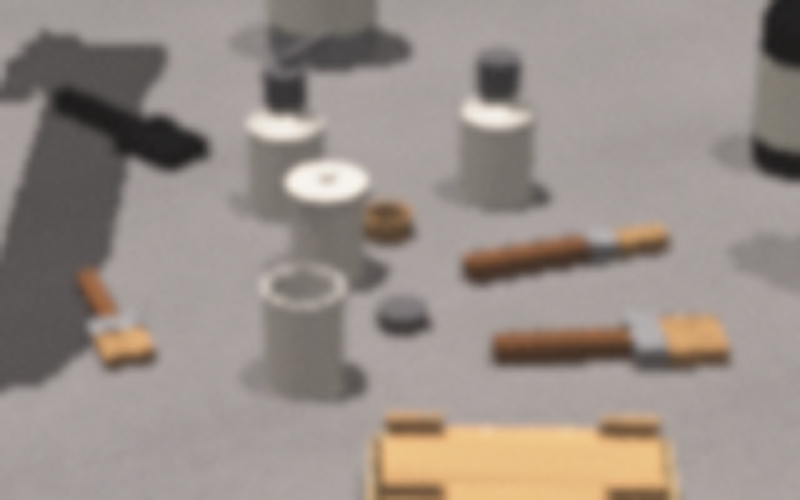

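```bash
python3 - <<'E'
from h import *
np.set_printoptions(precision=1,suppress=True)
f1=lambda p:(np.array(p,float)+.5)/4-.5+[85,110]
f2=lambda p:(np.array(p,float)+.5)/5-.5+[285,130]
f3=lambda p:(np.array(p,float)+.5)/5-.5+[220,140]
cap=px2w('top',f1([[268,414]]),110)[0];tip=px2w('top',f1([[230,362]]),130)[0]
body=px2w('top',f1([[291,419]]),68)[0]
print('cap',cap,'tip',tip,np.linalg.norm((tip-cap)[:2]),np.degrees(np.arctan2(*(tip-cap)[1::-1])),'body',body)
print('cup rim',px2w('top',f1([[666,432]]),70))
b=px2w('top',f1([[654,257],[660,38]]),15);print('brush',b,b.mean(0),np.linalg.norm(b[1]-b[0]),np.degrees(np.arctan2(*(b[1]-b[0])[1::-1])))
b2=px2w('top',f1([[625,77+0],[693,77]]),15);print('headw',np.linalg.norm(b2[1]-b2[0]))
t=px2w('top',f2([[100,66],[604,136],[562,460],[50,390]]),30);print('tray',t,t.mean(0),np.linalg.norm(t-np.roll(t,1,0),axis=1))
for k in range(4):
  d=t[(k+1)%4]-t[k];print(np.degrees(np.arctan2(d[1],d[0])))
h=px2w('top',f2([[275,184],[408,205],[388,335],[255,315]]),40);print('sq',h,h.mean(0))
print('circ',px2w('top',f2([[497,283]]),40))
# side
s=px2w('side',f3([[285,80]]),110);print('side cap',s)
print('side cup',px2w('side',f3([[304,286]]),70))
E
```

```text
cap [442.  332.5 110. ] tip [473.1 349.6 130. ] 35.51301293159998 28.7727466259301 body [440.5 330.3  68. ]
cup rim [[426.9  89.2  70. ]]
brush [[546.7  98.6  15. ]
 [696.3  91.9  15. ]] [621.5  95.3  15. ] 149.81527255624812 -2.56198402098193
headw 46.15143430132198
tray [[ 624.6  -54.5   30. ]
 [ 581.3 -322.8   30. ]
 [ 409.1 -293.6   30. ]
 [ 452.1  -23.6   30. ]] [ 516.8 -173.6   30. ] [175.2 271.7 174.7 273.4]
-99.15230063084702
170.3956707483013
80.93711681872303
-10.161895428755376
sq [[ 557.6 -144.4   40. ]
 [ 545.  -214.2   40. ]
 [ 476.6 -201.3   40. ]
 [ 488.6 -131.7   40. ]] [ 516.9 -172.9   40. ]
circ [[ 502.7 -259.8   40. ]]
side cap [[438.8 305.9 110. ]]
side cup [[426.   83.4  70. ]]
```

```bash
python3 - <<'E'
from h import *
np.set_printoptions(precision=4,suppress=True)
for _ in range(2): print(ctrl.state()['tcp_pos'])
print(delta([442,332.5,250],np.radians(118.8)))
E
```

```text
[189.8849 620.8002 247.0153]
[189.8849 620.8002 247.0153]
[ -0.3254  -0.202   -0.0025  -0.1315  -0.0468 -45.8031]
```

Call:
step_arm(increments="-0.325 -0.202 -0.003 0 0 -45.8; -0.325 -0.202 -0.003 0 0 -45.8; -0.325 -0.202 -0.003 0 0 -45.8; -0.325 -0.202 -0.003 0 0 -45.8; -0.325 -0.202 -0.003 0 0 -45.8", gripper=1, force=40)

```text
t: 0.6
tcp_pos: [350.7, 436.4, 249.2]
tool_rot: [0.681, -3.065, 0.004]
wrist_force: [0.3, -0.2, 0.4]
finger_gap: 0.998
```

```bash
python3 - <<'E'
from h import *
np.set_printoptions(precision=4,suppress=True)
s=ctrl.state();print(s['t'],s['tcp_pos'],s['qpos'],s['wrist_force'])
print(delta([442,332.5,250],np.radians(118.8)))
E
```

```text
0.6 [350.7178 436.3515 249.2093] [-1.0099  0.2147  0.0476  1.8166 -0.0103  1.1136  1.0493] [ 0.2742 -0.1555  0.4258]
[-0.0387 -0.1327 -0.0006 -0.1293 -0.1296 -3.7471]
```

Call:
step_arm(increments="-0.039 -0.133 0 0 0 -3.7; -0.039 -0.133 0 0 0 -3.7; -0.039 -0.133 0 0 0 -3.7; -0.039 -0.133 0 0 0 -3.7; -0.039 -0.133 0 0 0 -3.7")

```text
t: 1.1
tcp_pos: [443.1, 330.7, 249.0]
tool_rot: [0.773, -3.042, 0.005]
wrist_force: [-0.8, 1.1, 0.4]
finger_gap: 1.0
```

```bash
python3 - <<'E'
from h import *
np.set_printoptions(precision=4,suppress=True)
s=ctrl.state();print(s['t'],s['tcp_pos'],s['qpos'],s['wrist_force'])
print(delta([442,332.5,250],np.radians(118.8)))
i=vision.grab_frame('wrist');cv2.imwrite('pics/w1.png',i)
print(w2px('wrist',[[442,332.5,110],[473.1,349.6,130],[442,332.5,0]],s))
E
```

```text
1.1 [443.0712 330.7331 248.9776] [-0.8343  0.2011  0.1328  1.8361 -0.0279  1.11    1.3769] [-0.7501  1.1347  0.4484]
[ 0.0001  0.0021 -0.001  -0.1268 -0.1894 -0.2775]
[[283.4181 197.564 ]
 [283.715  249.822 ]
 [282.9428 171.6721]]
```

View pics/w1.png

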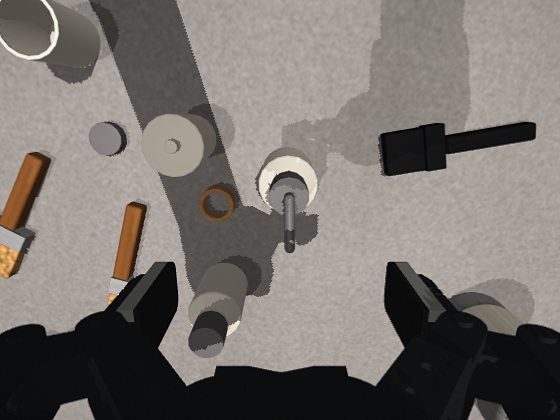

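```bash
python3 - <<'E'
from h import *
np.set_printoptions(precision=4,suppress=True)
s=ctrl.state();print(s['t'],s['tcp_pos'],s['dq'])
i=vision.grab_frame('wrist')
cv2.imwrite('pics/w2.png',cv2.resize(i[130:270,220:360],None,fx=4,fy=4,interpolation=cv2.INTER_CUBIC))
E
```

```text
1.15 [441.799  332.5287 249.0026] [-0.0272  0.0022 -0.0333 -0.005   0.001   0.      0.0018]
```

View pics/w2.png

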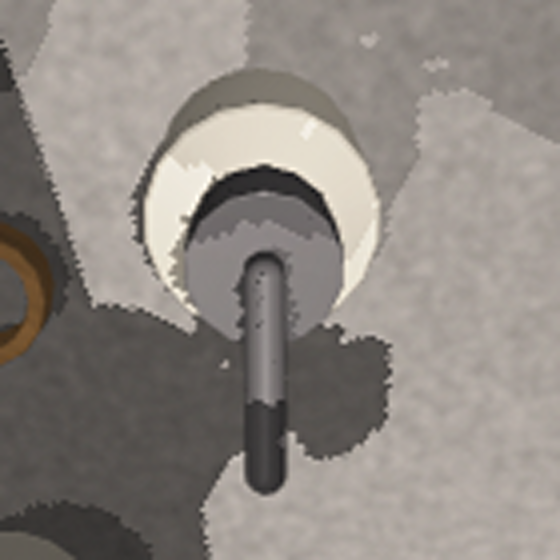

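```bash
python3 - <<'E'
from h import *
np.set_printoptions(precision=4,suppress=True)
s=ctrl.state();print(s['t'],s['tcp_pos'])
a=px2w('wrist',[[286,196.4],[286,249]],[110,130],s);print(a,np.degrees(np.arctan2(*(a[1]-a[0])[1::-1])))
print(delta([a[0,0],a[0,1],96],np.radians(118.8)))
E
```

```text
1.2 [441.1283 333.5475 249.0247]
[[438.2073 336.731  110.    ]
 [469.5972 353.8809 130.    ]] 28.650016541692608
[ 0.0005  0.0044  0.153  -0.0784 -0.1881  0.0682]
```

Call:
step_arm(increments="0 0.003 0.05 0 0 0; 0 0.003 0.085 0 0 0; 0 0.003 0.085 0 0 0; 0 0.003 0.085 0 0 0")

```text
t: 1.6
tcp_pos: [438.2, 337.1, 163.8]
tool_rot: [0.787, -3.037, 0.004]
wrist_force: [0.3, 0.2, 1.2]
finger_gap: 1.004
```

```bash
python3 - <<'E'
from h import *
np.set_printoptions(precision=4,suppress=True)
s=ctrl.state();print(s['t'],s['tcp_pos'],s['dq'])
i=vision.grab_frame('wrist');cv2.imwrite('pics/w3.png',i)
print(w2px('wrist',[[438.9,335.7,110],[442,332.5,110]],s))
print(delta([438.9,335.7,96],np.radians(118.8),s))
E
```

```text
1.6 [438.1611 337.1348 163.8112] [ 0.0067 -0.0336  0.0148 -0.0512 -0.0002 -0.0081  0.0032]
[[277.3501 237.4535]
 [269.5174 239.4288]]
[-0.0003 -0.0015  0.0678 -0.0784 -0.2821  0.2416]
```

View pics/w3.png

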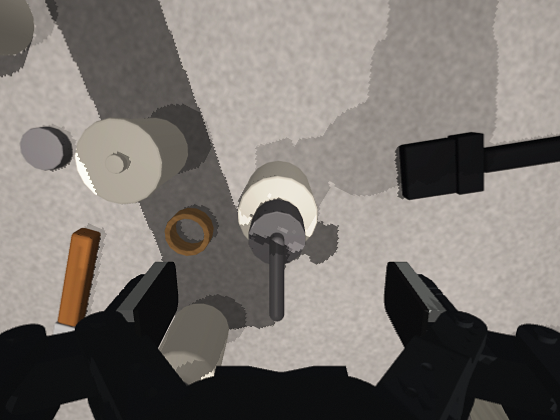

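Call:
step_arm(increments="0 -0.0015 0.035 0 0 0; 0 -0.0015 0.068 0 0 0; 0 -0.0015 0.068 0 0 0; 0 -0.0015 0.068 0 0 0; 0 -0.0015 0.068 0 0 0")

```text
t: 2.15
tcp_pos: [442.2, 338.1, 100.4]
tool_rot: [-0.786, 3.038, 0.003]
wrist_force: [0.7, -0.1, 0.0]
finger_gap: 0.999
```

Call:
step_arm(increments="0 0 0 0 0 0; 0 0 0 0 0 0; 0 0 0 0 0 0; 0 0 0 0 0 0; 0 0 0 0 0 0", gripper=-1, force=40)

```text
t: 2.65
tcp_pos: [442.7, 338.1, 101.1]
tool_rot: [-0.785, 3.037, 0.003]
wrist_force: [-0.0, -0.7, 4.2]
finger_gap: 0.361
```

Call:
step_arm(increments="0 0 0 0 0 0; 0 0 0 0 0 0; 0 0 0 0 0 0")

```text
t: 2.95
tcp_pos: [442.7, 338.1, 101.1]
tool_rot: [-0.785, 3.037, 0.003]
wrist_force: [0.2, 0.3, 1.6]
finger_gap: 0.36
```

```bash
python3 - <<'E'
from h import *
np.set_printoptions(precision=4,suppress=True)
s=ctrl.state();print(s['t'],s['tcp_pos'],s['qpos'],s['dq'],s['joint_torque'])
i=vision.grab_frame('wrist');cv2.imwrite('pics/w4.png',i)
i=vision.grab_frame('side');cv2.imwrite('pics/s4.png',cv2.resize(i[100:220,200:360],None,fx=5,fy=5,interpolation=cv2.INTER_CUBIC))
E
```

```text
2.95 [442.703  338.1171 101.0793] [-0.8243  0.3879  0.1148  1.9449 -0.0595  0.8071  1.3996] [ 0.0002 -0.0002 -0.0005 -0.0004 -0.0019 -0.0001  0.0013] [ -0.137  -36.883    1.5034 -19.1907  -0.0134  -0.1747  -0.0091]
```

View pics/w4.png

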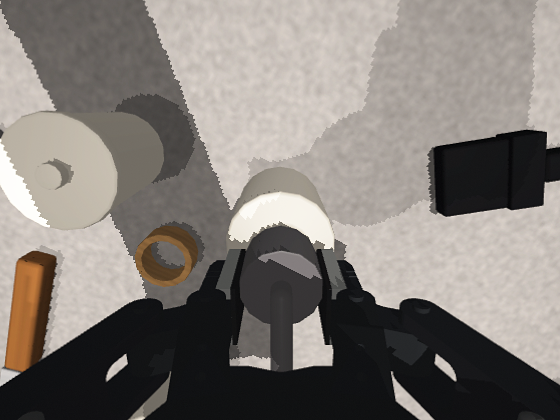

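View pics/s4.png

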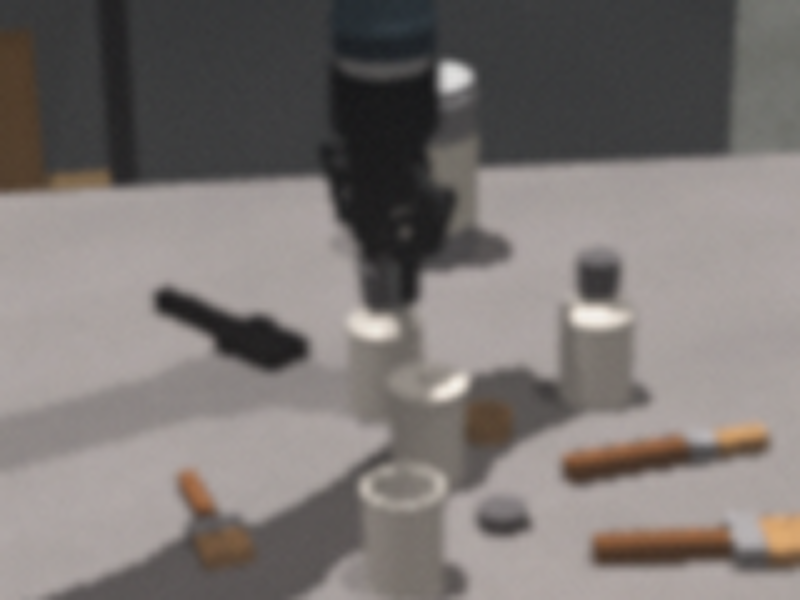

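Call:
step_arm(increments="0 0 -0.05 0 0 0; 0 0 -0.1 0 0 0; 0 0 -0.12 0 0 0; 0 0 -0.12 0 0 0")

```text
t: 3.45
tcp_pos: [444.2, 339.5, 224.7]
tool_rot: [-0.783, 3.03, 0.009]
wrist_force: [0.1, 0.3, -0.9]
finger_gap: 0.36
```

```bash
python3 - <<'E'
from h import *
np.set_printoptions(precision=4,suppress=True)
s=ctrl.state();print(s['t'],s['tcp_pos'],s['wrist_force'],s['finger_gap'])
print(delta([506,-262.5,215],np.radians(55),s))
E
```

```text
3.45 [444.2071 339.5474 224.7151] [ 0.0963  0.3267 -0.9084] 0.36049942017320213
[ 0.2378 -0.5566  0.0052  0.5445  0.56   63.9813]
```

Call:
step_arm(increments="0.019 -0.045 0.001 0 0 5; 0.038 -0.09 0.001 0 0 10; 0.057 -0.135 0.002 0 0 15; 0.076 -0.18 0.002 0 0 20; 0.095 -0.225 0.002 0 0 25")

```text
t: 3.95
tcp_pos: [468.0, 94.3, 218.1]
tool_rot: [-0.104, 3.134, 0.01]
wrist_force: [1.7, -0.1, -1.0]
finger_gap: 0.364
```

```bash
python3 - <<'E'
from h import *
np.set_printoptions(precision=4,suppress=True)
s=ctrl.state();print(s['t'],s['tcp_pos'],s['wrist_force'],s['finger_gap'])
print(delta([506,-262.5,215],np.radians(55),s))
E
```

```text
3.95 [468.0059  94.3349 218.1122] [ 1.7246 -0.1455 -0.9808] 0.36395357739367235
[-0.0142 -0.3586  0.0009  0.4627  0.1925 38.8057]
```

Call:
step_arm(increments="-0.002 -0.045 0.001 0 0 7; -0.004 -0.09 0.001 0 0 14; -0.006 -0.135 0.001 0 0 20; -0.008 -0.18 0.001 0 0 26; -0.01 -0.225 0.001 0 0 32")

```text
t: 4.45
tcp_pos: [490.8, -130.8, 213.1]
tool_rot: [-0.771, -3.045, -0.011]
wrist_force: [1.0, 0.9, -1.1]
finger_gap: 0.362
```

```bash
python3 - <<'E'
from h import *
np.set_printoptions(precision=4,suppress=True)
s=ctrl.state();print(s['t'],s['tcp_pos'],s['wrist_force'],s['finger_gap'])
print(delta([506,-262.5,215],np.radians(55),s))
i=vision.grab_frame('wrist');cv2.imwrite('pics/w5.png',i)
E
```

```text
4.45 [ 490.8116 -130.8185  213.1009] [ 1.0437  0.8932 -1.0599] 0.36201345441469374
[-0.076  -0.1086 -0.0028  0.3622 -0.1678  6.5683]
```

View pics/w5.png

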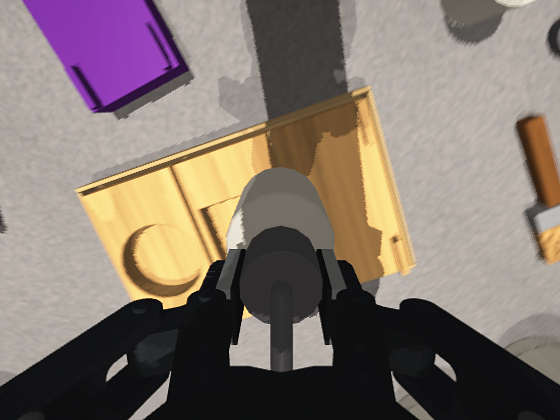

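```bash
python3 - <<'E'
from h import *
np.set_printoptions(precision=1,suppress=True)
s=ctrl.state();s=dict(s);s['tcp_pos']=np.array([490.8116,-130.8185,213.1009])
s['tool_rot']=np.array([-0.771,-3.045,-0.011])
print(px2w('wrist',[[123,262],[167,222],[168,258]],40,s))
t=px2w('wrist',[[77,190],[369,88],[413,272]],30,s);print(t,np.linalg.norm(np.diff(t,axis=0),axis=1),(t[0]+t[2])/2)
s=ctrl.state();print(delta([506,-262.5,215],np.radians(55),s))
E
```

```text
[[ 483.6 -291.8   40. ]
 [ 470.4 -234.4   40. ]
 [ 500.2 -253.1   40. ]]
[[ 407.6 -293.1   30. ]
 [ 453.5  -24.9   30. ]
 [ 629.   -57.8   30. ]] [272.1 178.6] [ 518.3 -175.4   30. ]
[-0.1 -0.1 -0.   0.   0.2  5.8]
```

Call:
step_arm(increments="-0.025 -0.036 0 0 0 3; -0.05 -0.072 0 0 0 6; -0.075 -0.107 0 0 0 6; -0.075 -0.107 0 0 0 6; -0.075 -0.107 0 0 0 6")

```text
t: 5.0
tcp_pos: [501.9, -271.9, 211.7]
tool_rot: [-0.955, -2.992, 0.002]
wrist_force: [0.1, 1.7, -1.0]
finger_gap: 0.362
```

```bash
python3 - <<'E'
from h import *
np.set_printoptions(precision=4,suppress=True)
s=ctrl.state();print(s['t'],s['tcp_pos'],s['wrist_force'],s['finger_gap'])
print(delta([505.5,-261.5,118],np.radians(55),s))
i=vision.grab_frame('wrist');cv2.imwrite('pics/w6.png',i)
i=vision.grab_frame('top');cv2.imwrite('pics/t6.png',cv2.resize(i[130:235,285:415],None,fx=5,fy=5,interpolation=cv2.INTER_CUBIC))
E
```

```text
5.0 [ 501.9353 -271.9073  211.7131] [ 0.1428  1.6821 -0.9931] 0.3616096739867568
[ 0.0031  0.0107  0.0937 -0.0825 -0.0246 -0.4145]
```

View pics/w6.png

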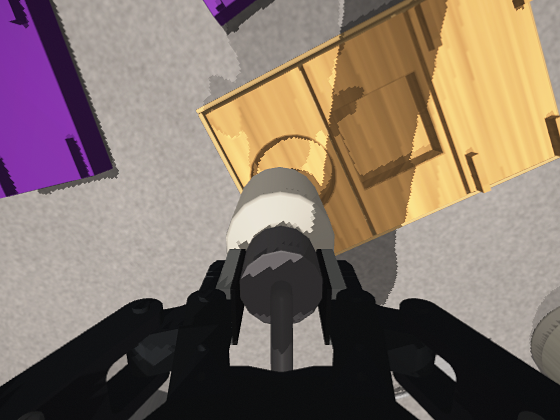

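Call:
step_arm(increments="0.003 0.011 0.04 0 0 0; 0.003 0.011 0.045 0 0 0; 0.003 0.011 0.045 0 0 0; 0.003 0.011 0.045 0 0 0")

```text
t: 5.5
tcp_pos: [507.5, -258.1, 168.0]
tool_rot: [0.946, 2.995, 0.001]
wrist_force: [0.2, 0.3, -0.5]
finger_gap: 0.361
```

```bash
python3 - <<'E'
from h import *
np.set_printoptions(precision=4,suppress=True)
s=ctrl.state();print(s['t'],s['tcp_pos'],s['wrist_force'],s['finger_gap'])
i=vision.grab_frame('wrist');cv2.imwrite('pics/w7.png',i)
th=np.linspace(0,2*np.pi,60)
P=np.c_[502.5+37*np.cos(th),-260+37*np.sin(th),0*th+40]
for p in w2px('wrist',P,s): cv2.circle(i,tuple(int(v) for v in p),1,(0,255,0),-1)
cv2.imwrite('pics/w7b.png',i)
s=ctrl.state();print(s['tcp_pos'],delta([505.5,-261.5,118],np.radians(55),s))
i=vision.grab_frame('side');cv2.imwrite('pics/s7.png',cv2.resize(i[150:300,260:400],None,fx=4,fy=4,interpolation=cv2.INTER_CUBIC))
E
```

```text
5.5 [ 507.4912 -258.1113  167.9649] [ 0.2232  0.3091 -0.4868] 0.3607288043547982
[ 507.8772 -258.7796  168.598 ] [ 0.0005 -0.0036  0.0506  0.0562  0.1217 -0.0983]
```

View pics/w7b.png

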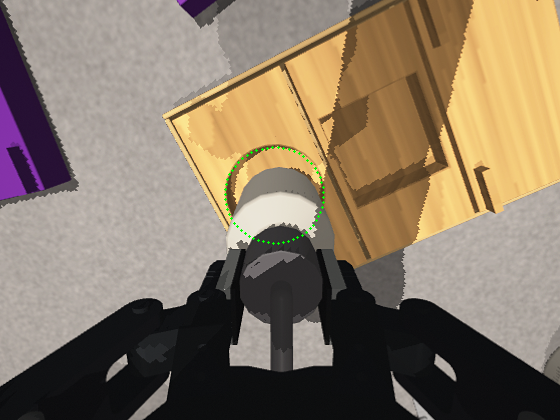

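View pics/s7.png

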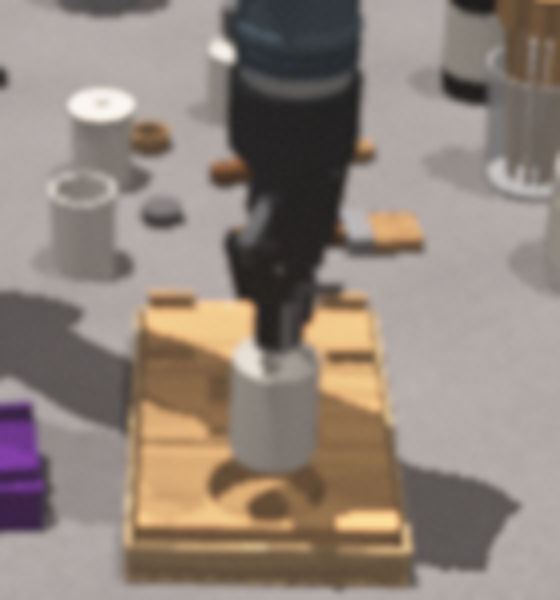

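```bash
python3 - <<'E'
from h import *
np.set_printoptions(precision=1,suppress=True)
s=ctrl.state();Rt=R.from_rotvec(s['tool_rot'])
for x in(0,4.5):
  th=np.linspace(0,2*np.pi,9)[:-1]
  for r,z in((16,-9),(27,33)):
    P=np.c_[x+r*np.cos(th),r*np.sin(th),0*th+z]
    q=w2px('wrist',Rt.apply(P)+s['tcp_pos'],s);print(x,r,q.min(0),q.max(0))
i=cv2.imread('pics/w7.png');cv2.imwrite('pics/w7c.png',cv2.resize(i[140:340,200:360],None,fx=3,fy=3,interpolation=cv2.INTER_CUBIC))
E
```

```text
0 16 [237.8 260.2] [323.  335.7]
0 27 [225.5 200.2] [335.5 301.8]
4.5 16 [237.4 248.7] [323.4 325.7]
4.5 27 [225.1 190.9] [335.9 294. ]
```

View pics/w7c.png

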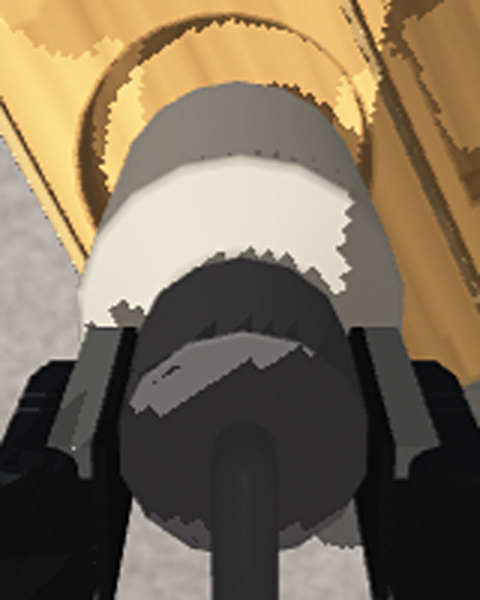

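Call:
step_arm(increments="-0.001 -0.004 0 0 0 0; -0.001 -0.004 0.022 0 0 0; -0.001 -0.004 0.042 0 0 0; -0.001 -0.004 0.047 0 0 0; -0.001 -0.004 0.047 0 0 0")

```text
t: 6.1
tcp_pos: [506.1, -263.3, 121.7]
tool_rot: [0.948, 2.993, 0.0]
wrist_force: [-0.3, 0.3, -1.8]
finger_gap: 0.363
```

```bash
python3 - <<'E'
from h import *
np.set_printoptions(precision=4,suppress=True)
s=ctrl.state();print(s['t'],s['tcp_pos'],s['wrist_force'],s['finger_gap'])
print(delta([506.2,-262.6,117],np.radians(55),s))
i=vision.grab_frame('wrist');cv2.imwrite('pics/w8.png',i)
E
```

```text
6.1 [ 506.1499 -263.2817  121.7019] [-0.2974  0.323  -1.8351] 0.36332096571992933
[ 0.0004  0.0006  0.0047  0.04    0.1029 -0.1611]
```

View pics/w8.png

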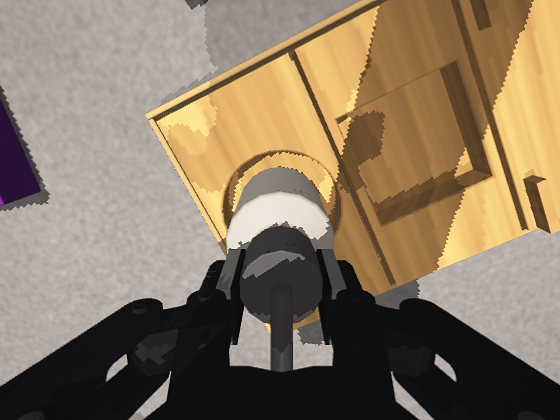

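Call:
step_arm(increments="0 0 0.003 0 0 0; 0 0 0.005 0 0 0; 0 0 0.005 0 0 0; 0 0 0.005 0 0 0")

```text
t: 6.55
tcp_pos: [507.1, -263.7, 117.8]
tool_rot: [0.948, 2.991, 0.0]
wrist_force: [0.3, 0.4, -2.3]
finger_gap: 0.362
```

Call:
step_arm(increments="0 0 0.0015 0 0 0; 0 0 0.002 0 0 0; 0 0 0.002 0 0 0")

```text
t: 6.85
tcp_pos: [507.6, -264.2, 117.1]
tool_rot: [0.948, 2.99, 0.001]
wrist_force: [-0.9, 0.4, 4.4]
finger_gap: 0.358
```

Call:
step_arm(increments="0 0 0 0 0 0; 0 0 0 0 0 0; 0 0 0 0 0 0; 0 0 0 0 0 0", gripper=0.7)

```text
t: 7.25
tcp_pos: [507.6, -264.0, 117.0]
tool_rot: [0.947, 2.99, 0.001]
wrist_force: [-0.8, -0.5, 0.3]
finger_gap: 0.849
```

Call:
step_arm(increments="0 0 -0.03 0 0 0; 0 0 -0.07 0 0 0; 0 0 -0.11 0 0 0; 0 0 -0.13 0 0 0; 0 0 -0.13 0 0 0")

```text
t: 7.75
tcp_pos: [509.2, -265.4, 250.9]
tool_rot: [0.945, 2.982, 0.001]
wrist_force: [0.3, -0.3, -0.2]
finger_gap: 0.853
```

```bash
python3 - <<'E'
from h import *
np.set_printoptions(precision=4,suppress=True)
s=ctrl.state();print(s['t'],s['tcp_pos'],s['wrist_force'],s['finger_gap'])
print(delta([427,89,200],np.radians(0),s))
i=vision.grab_frame('wrist');cv2.imwrite('pics/w9.png',i)
E
```

```text
7.75 [ 509.2243 -265.3944  250.8964] [ 0.311  -0.2827 -0.1831] 0.8527977373721348
[ 0.272   0.2421  0.0486  0.5879  0.5335 54.8201]
```

View pics/w9.png

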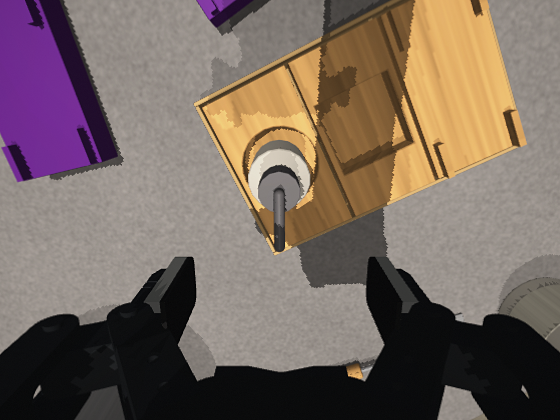

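Call:
step_arm(increments="0.037 0.033 0.007 0 0 7.5; 0.074 0.066 0.014 0 0 15; 0.11 0.099 0.021 0 0 22.5; 0.147 0.132 0.028 0 0 30; 0.184 0.165 0.035 0.3 0.3 37.5", gripper=1)

```text
t: 8.3
tcp_pos: [459.5, -57.8, 215.7]
tool_rot: [1.805, 2.571, -0.002]
wrist_force: [0.1, 0.5, -0.6]
finger_gap: 1.001
```

```bash
python3 - <<'E'
from h import *
np.set_printoptions(precision=4,suppress=True)
s=ctrl.state();print(s['t'],s['tcp_pos'],s['wrist_force'],s['finger_gap'])
print(delta([427,89,190],np.radians(0),s))
E
```

```text
8.3 [459.5288 -57.7934 215.6756] [ 0.0548  0.5349 -0.5873] 1.0009468042636198
[ 0.1491  0.0193  0.0255 -0.0317  0.0579 19.8713]
```

Call:
step_arm(increments="0.037 0.005 0.006 0 0 5; 0.074 0.01 0.012 0 0 10; 0.11 0.014 0.018 0 0 15; 0.14 0.018 0.025 0 0 20; 0.14 0.018 0.025 0 0 20")

```text
t: 8.8
tcp_pos: [425.3, 84.1, 187.7]
tool_rot: [-2.213, -2.225, 0.009]
wrist_force: [0.1, 0.1, -0.2]
finger_gap: 0.999
```

```bash
python3 - <<'E'
from h import *
np.set_printoptions(precision=4,suppress=True)
s=ctrl.state();print(s['t'],s['tcp_pos'],s['qpos'],s['dq'])
print(delta([427,89,48],np.radians(0),s))
i=vision.grab_frame('wrist');cv2.imwrite('pics/w10.png',i)
th=np.linspace(0,2*np.pi,60)
P=np.c_[427+26*np.cos(th),89+26*np.sin(th),0*th+70]
for p in w2px('wrist',P,s): cv2.circle(i,tuple(int(v) for v in p),1,(0,255,0),-1)
cv2.imwrite('pics/w10b.png',i)
E
```

```text
8.8 [425.2706  84.0764 187.6534] [-0.7415  0.0335  0.4629  2.169  -0.018   0.9495 -0.2627] [ 0.0382 -0.0101  0.077  -0.0169  0.0516  0.0134  0.0951]
[ 0.0052  0.0027  0.1396 -0.3677  0.12    0.3182]
```

View pics/w10b.png

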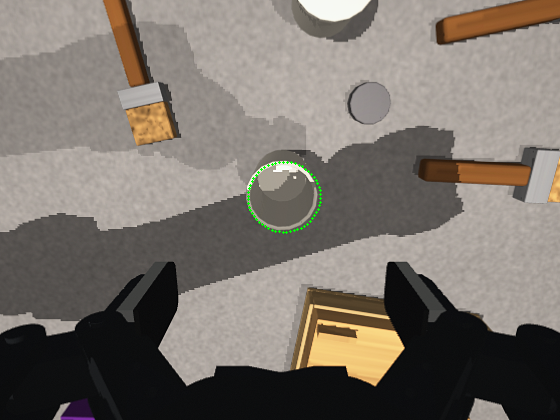

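Call:
step_arm(increments="0.005 0.002 0.03 -0.3 0 0; 0.005 0.002 0.07 -0.3 0 0; 0.005 0.002 0.1 -0.3 0 0; 0.005 0.002 0.1 -0.3 0 0")

```text
t: 9.25
tcp_pos: [423.4, 83.3, 84.1]
tool_rot: [-2.218, -2.223, 0.021]
wrist_force: [-0.8, -1.0, -0.8]
finger_gap: 0.997
```

```bash
python3 - <<'E'
from h import *
np.set_printoptions(precision=4,suppress=True)
s=ctrl.state();print(s['t'],s['tcp_pos'],s['qpos'],s['dq'])
print(delta([427,89,48],np.radians(0),s))
i=vision.grab_frame('wrist');cv2.imwrite('pics/w11.png',i)
th=np.linspace(0,2*np.pi,60)
P=np.c_[427+26*np.cos(th),89+26*np.sin(th),0*th+70]
for p in w2px('wrist',P,s): cv2.circle(i,tuple(int(v) for v in p),1,(0,255,0),-1)
cv2.imwrite('pics/w11b.png',i)
E
```

```text
9.25 [423.3673  83.2503  84.0934] [-0.7088  0.2356  0.4515  2.242  -0.1488  0.7045 -0.1509] [-0.0053 -0.0698  0.0136 -0.0543  0.0357  0.0501 -0.036 ]
[ 0.0061  0.004   0.036  -0.5784  0.5046  0.1306]
```

View pics/w11b.png

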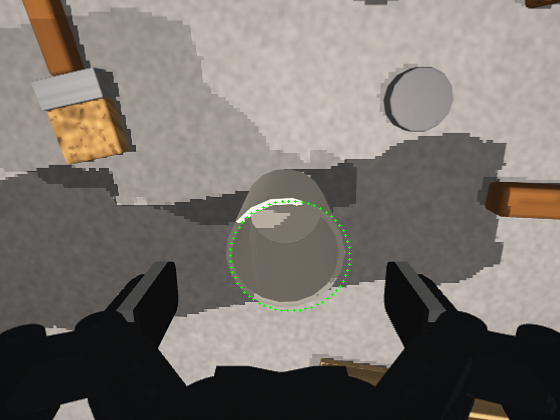

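Call:
step_arm(increments="0.007 0.003 0.01 -0.5 0.5 0; 0.007 0.003 0.03 -0.5 0.5 0; 0.007 0.003 0.037 -0.5 0.5 0; 0.007 0.003 0.037 -0.5 0.5 0")

```text
t: 9.7
tcp_pos: [428.4, 90.1, 49.5]
tool_rot: [2.22, 2.222, 0.005]
wrist_force: [0.9, -0.4, 0.4]
finger_gap: 1.002
```

```bash
python3 - <<'E'
from h import *
np.set_printoptions(precision=4,suppress=True)
s=ctrl.state();print(s['t'],s['tcp_pos'],s['qpos'],s['dq'])
print(delta([426,89,48],np.radians(0),s))
i=vision.grab_frame('wrist')
th=np.linspace(0,2*np.pi,60)
P=np.c_[426+26*np.cos(th),89+26*np.sin(th),0*th+70]
for p in w2px('wrist',P,s): cv2.circle(i,tuple(int(v) for v in p),1,(0,255,0),-1)
cv2.imwrite('pics/w12b.png',i)
E
```

```text
9.7 [428.4471  90.1346  49.5047] [-0.6803  0.3152  0.4171  2.2492 -0.222   0.6113 -0.098 ] [-0.0066 -0.0183  0.0064 -0.0084  0.0058  0.0051 -0.0059]
[-0.0011 -0.0025  0.0015  0.1508 -0.0893  0.0692]
```

View pics/w12b.png

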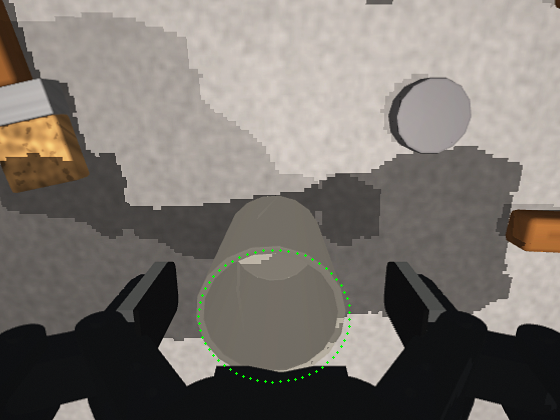

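Call:
step_arm(increments="0 -0.0025 0.001 0 0 0; 0 -0.0025 0.001 0 0 0; 0 -0.0025 0.001 0 0 0")

```text
t: 10.05
tcp_pos: [426.8, 90.5, 49.6]
tool_rot: [2.219, 2.222, 0.008]
wrist_force: [0.9, -0.2, 1.4]
finger_gap: 0.996
```

Call:
step_arm(increments="0 0 0 0 0 0; 0 0 0 0 0 0; 0 0 0 0 0 0; 0 0 0 0 0 0; 0 0 0 0 0 0", gripper=-1, force=35)

```text
t: 10.55
tcp_pos: [426.9, 90.7, 49.9]
tool_rot: [2.219, 2.222, 0.009]
wrist_force: [-1.1, 0.1, 4.7]
finger_gap: 0.587
```

Call:
step_arm(increments="0 0 0 0 0 0; 0 0 0 0 0 0")

```text
t: 10.75
tcp_pos: [426.9, 90.7, 49.9]
tool_rot: [2.219, 2.222, 0.009]
wrist_force: [-0.6, 0.5, 3.5]
finger_gap: 0.592
```

Call:
step_arm(increments="0 0 -0.03 0 0 0; 0 0 -0.06 0 0 0; 0 0 -0.09 0 0 0; 0 0 -0.1 0 0 0; 0 0 -0.1 0 0 0")

```text
t: 11.25
tcp_pos: [427.6, 90.9, 151.0]
tool_rot: [2.218, 2.222, 0.014]
wrist_force: [-0.2, 1.5, -0.8]
finger_gap: 0.588
```

```bash
python3 - <<'E'
from h import *
np.set_printoptions(precision=4,suppress=True)
s=ctrl.state();print(s['t'],s['tcp_pos'],s['wrist_force'],s['finger_gap'])
print(delta([516.8,-173.3,150],np.radians(-9.4),s))
i=vision.grab_frame('wrist');cv2.imwrite('pics/w13.png',i)
E
```

```text
11.25 [427.5563  90.8899 150.986 ] [-0.1965  1.4656 -0.7869] 0.5880533628974473
[-0.2643  0.0888  0.0004  0.4263 -0.3244  9.487 ]
```

View pics/w13.png

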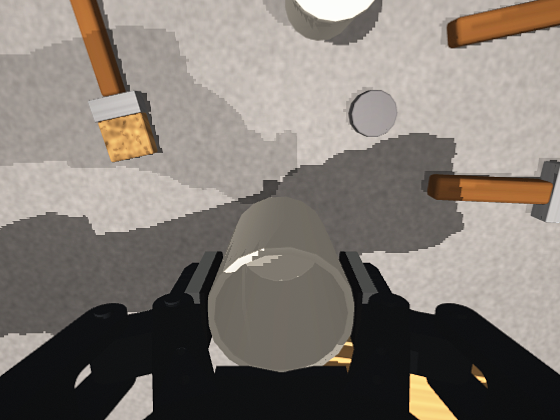

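Call:
step_arm(increments="-0.045 0.015 0 0 0 2; -0.09 0.03 0 0 0 4; -0.135 0.045 0 0 0 6; -0.18 0.06 0 0 0 8; -0.22 0.074 0 0.4 -0.3 9.5")

```text
t: 11.8
tcp_pos: [499.2, -131.7, 147.0]
tool_rot: [-2.397, -2.027, 0.009]
wrist_force: [0.6, 0.2, 0.1]
finger_gap: 0.592
```

```bash
python3 - <<'E'
from h import *
np.set_printoptions(precision=4,suppress=True)
s=ctrl.state();print(s['t'],s['tcp_pos'],s['wrist_force'],s['finger_gap'])
print(delta([517,-174,150],np.radians(-9.4),s))
E
```

```text
11.8 [ 499.2153 -131.7267  147.0408] [0.5504 0.1695 0.1172] 0.5916163174353783
[-0.0387  0.0245 -0.003  -0.3392  0.1576 -0.1528]
```

Call:
step_arm(increments="-0.02 0.012 0 0 0 0; -0.036 0.023 0 0 0 0; -0.036 0.023 0 0 0 0; -0.036 0.023 0 0 0 0")

```text
t: 12.2
tcp_pos: [514.4, -170.7, 145.0]
tool_rot: [-2.395, -2.024, 0.014]
wrist_force: [0.2, 0.5, -1.2]
finger_gap: 0.587
```

```bash
python3 - <<'E'
from h import *
np.set_printoptions(precision=4,suppress=True)
s=ctrl.state();print(s['t'],s['tcp_pos'],s['wrist_force'],s['finger_gap'])
print(delta([517,-174,90],np.radians(-9.4),s))
i=vision.grab_frame('wrist')
a=np.radians(-9.4);ex=np.array([np.cos(a),np.sin(a)]);ey=np.array([-np.sin(a),np.cos(a)])
c=np.array([517,-173.5])
P=[np.r_[c+u*ex*36+v*ey*36,40] for u in np.linspace(-1,1,15) for v in np.linspace(-1,1,15) if max(abs(u),abs(v))>.99]
for p in w2px('wrist',P,s): cv2.circle(i,tuple(int(v) for v in p),1,(0,255,0),-1)
cv2.imwrite('pics/w14.png',i)
E
```

```text
12.2 [ 514.4157 -170.7447  144.9803] [ 0.2356  0.4525 -1.1926] 0.5874275185738626
[-0.0026  0.0036  0.055  -0.5747  0.1764 -0.2077]
```

View pics/w14.png

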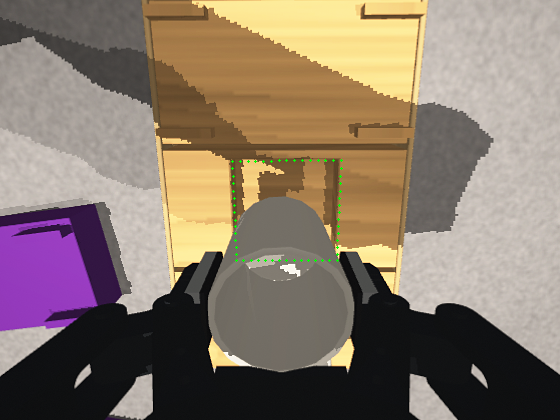

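Call:
step_arm(increments="-0.003 0.002 0.025 -0.5 0 0; -0.003 0.002 0.05 -0.5 0 0; -0.003 0.002 0.055 -0.5 0 0; -0.003 0.002 0.055 -0.5 0 0")

```text
t: 12.65
tcp_pos: [514.2, -171.3, 89.1]
tool_rot: [-2.394, -2.03, 0.007]
wrist_force: [-0.1, 0.0, -0.8]
finger_gap: 0.584
```

```bash
python3 - <<'E'
from h import *
np.set_printoptions(precision=4,suppress=True)
s=ctrl.state();print(s['t'],s['tcp_pos'],s['wrist_force'],s['finger_gap'])
print(delta([516,-174,66],np.radians(-9.4),s))
i=vision.grab_frame('wrist')
a=np.radians(-9.4);ex=np.array([np.cos(a),np.sin(a)]);ey=np.array([-np.sin(a),np.cos(a)])
c=np.array([516,-173.5])
P=[np.r_[c+u*ex*36+v*ey*36,40] for u in np.linspace(-1,1,15) for v in np.linspace(-1,1,15) if max(abs(u),abs(v))>.99]
for p in w2px('wrist',P,s): cv2.circle(i,tuple(int(v) for v in p),1,(0,255,0),-1)
cv2.imwrite('pics/w15.png',i)
i=vision.grab_frame('side');cv2.imwrite('pics/s15.png',cv2.resize(i[150:300,260:400],None,fx=4,fy=4,interpolation=cv2.INTER_CUBIC))
E
```

```text
12.65 [ 514.2273 -171.3279   89.0556] [-0.0812  0.0432 -0.8164] 0.5843062112410377
[-0.0023  0.0023  0.023  -0.257   0.0973 -0.0063]
```

View pics/w15.png

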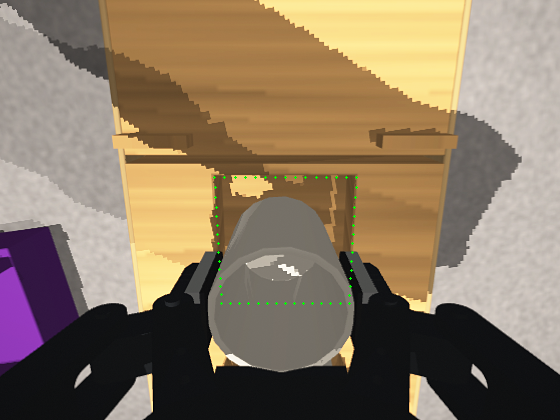

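View pics/s15.png

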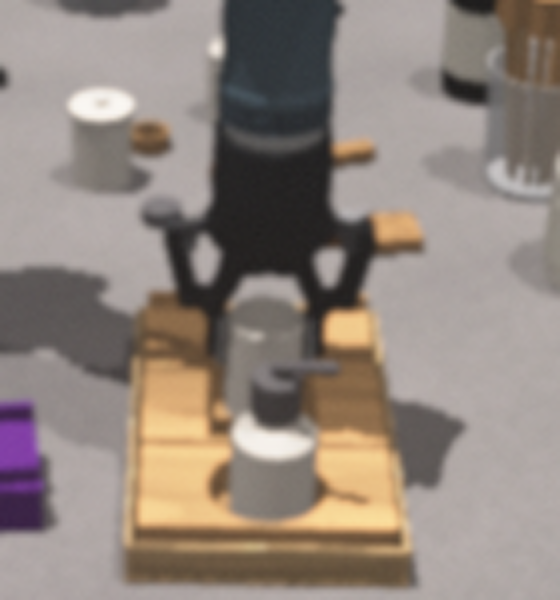

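Call:
step_arm(increments="-0.002 0.001 0.01 0 0 0; -0.002 0.001 0.018 0 0 0; -0.002 0.001 0.02 0 0 0; -0.002 0.001 0.02 0 0 0")

```text
t: 13.15
tcp_pos: [516.3, -174.7, 70.4]
tool_rot: [2.397, 2.03, -0.004]
wrist_force: [-0.4, -0.4, -0.5]
finger_gap: 0.59
```

Call:
step_arm(increments="0 0 0.001 0 0 0; 0 0 0.002 0 0 0; 0 0 0.002 0 0 0")

```text
t: 13.45
tcp_pos: [516.3, -174.7, 68.4]
tool_rot: [2.397, 2.03, -0.003]
wrist_force: [0.0, -0.5, -1.0]
finger_gap: 0.584
```

Call:
step_arm(increments="0 0 0.001 0 0 0; 0 0 0.002 0 0 0; 0 0 0.002 0 0 0")

```text
t: 13.75
tcp_pos: [516.2, -174.6, 66.3]
tool_rot: [2.397, 2.03, -0.004]
wrist_force: [-0.3, -0.3, -0.6]
finger_gap: 0.589
```

Call:
step_arm(increments="0 0 0.001 0 0 0; 0 0 0.001 0 0 0; 0 0 0.001 0 0 0")

```text
t: 14.05
tcp_pos: [516.2, -174.8, 66.1]
tool_rot: [-2.397, -2.03, 0.003]
wrist_force: [-1.1, 0.1, 6.3]
finger_gap: 0.587
```

Contact at the expected height; release and retract.

Call:
step_arm(increments="0 0 0 0 0 0; 0 0 0 0 0 0; 0 0 0 0 0 0; 0 0 0 0 0 0", gripper=0.7)

```text
t: 14.45
tcp_pos: [516.2, -174.7, 66.0]
tool_rot: [-2.397, -2.03, 0.003]
wrist_force: [0.9, 0.5, -0.3]
finger_gap: 0.851
```

Call:
step_arm(increments="0 0 -0.02 0 0 0; 0 0 -0.05 0 0 0; 0 0 -0.09 0 0 0; 0 0 -0.12 0 0 0; 0 0 -0.12 0 0 0")

```text
t: 14.95
tcp_pos: [519.9, -176.0, 190.7]
tool_rot: [2.392, 2.025, 0.007]
wrist_force: [0.7, -0.5, 0.2]
finger_gap: 0.849
```

```bash
python3 - <<'E'
from h import *
np.set_printoptions(precision=4,suppress=True)
s=ctrl.state();print(s['t'],s['tcp_pos'],s['qpos'],s['finger_gap'])
print(delta([611.5,95.8,150],np.radians(87.4),s))
i=vision.grab_frame('wrist')
cv2.imwrite('pics/w16.png',i)
E
```

```text
14.95 [ 519.8898 -176.046   190.7017] [-0.3412  0.2953  0.6895  1.9302 -0.2245  0.984   0.2851] 0.848706642090148
[ 0.2833  0.0452  0.0408  0.4375 -0.2956 83.1017]
```

View pics/w16.png

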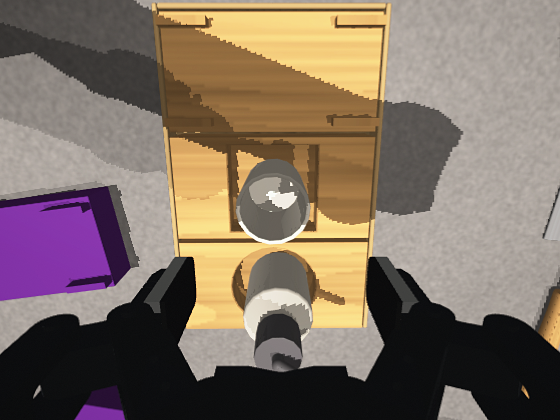

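Call:
step_arm(increments="0.028 0.005 0 0 0 8.5; 0.056 0.009 0 0 0 17; 0.085 0.013 0 0 0 25; 0.113 0.018 0 0 0 33; 0.141 0.022 0 0 0 41")

```text
t: 15.5
tcp_pos: [562.2, -38.4, 186.5]
tool_rot: [2.958, 1.053, 0.0]
wrist_force: [-0.5, -0.9, 0.5]
finger_gap: 0.848
```

```bash
python3 - <<'E'
from h import *
np.set_printoptions(precision=4,suppress=True)
s=ctrl.state();print(s['t'],s['tcp_pos'],s['qpos'],s['finger_gap'])
print(delta([611.5,95.8,150],np.radians(87.4),s))
E
```

```text
15.5 [562.2086 -38.4382 186.525 ] [-0.6456  0.3568  0.7661  1.8963 -0.2895  1.0015 -0.6397] 0.848295159423319
[ 0.1231 -0.073   0.0363  0.1151 -0.0085 41.7956]
```

Call:
step_arm(increments="0.025 -0.015 0 0 0 8.5; 0.05 -0.03 0 0 0 17; 0.074 -0.044 0.01 0 0 25; 0.098 -0.058 0.02 0 0 33; 0.12 -0.071 0.03 0 0 41")

```text
t: 16.0
tcp_pos: [609.5, 93.9, 154.0]
tool_rot: [3.139, -0.057, -0.003]
wrist_force: [1.0, -0.5, 0.5]
finger_gap: 0.848
```

```bash
python3 - <<'E'
from h import *
np.set_printoptions(precision=4,suppress=True)
s=ctrl.state();print(s['t'],s['tcp_pos'],s['dq'],s['finger_gap'])
print(delta([611.5,95.8,150],np.radians(87.4),s))
i=vision.grab_frame('wrist');cv2.imwrite('pics/w17a.png',i)
a=np.radians(-2.6);ex=np.array([np.cos(a),np.sin(a)]);ey=np.array([-np.sin(a),np.cos(a)])
c=np.array([621.5,95.3])
P=[np.r_[c+ex*u+ey*v,18] for u,v in((-75,-9),(-75,9),(15,-9),(15,9),(-10,-9),(-10,9))]+[np.r_[c+ex*u+ey*v,14] for u,v in((75,-23),(75,23))]
for p in w2px('wrist',P,s): cv2.circle(i,tuple(int(v) for v in p),2,(0,255,0),-1)
cv2.imwrite('pics/w17.png',i)
E
```

```text
16.0 [609.5084  93.9388 154.035 ] [-0.3223  0.4627  0.13   -0.2246 -0.4329  0.0132 -1.4571] 0.847995185085472
[ 0.0019 -0.0019  0.004   0.1412  0.1105  0.5098]
```

View pics/w17.png

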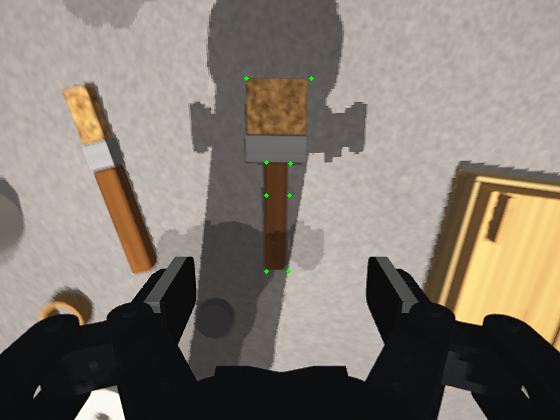

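Call:
step_arm(increments="0.002 -0.002 0.03 0 0 0.5; 0.002 -0.002 0.06 0 0 0.5; 0.002 -0.002 0.08 0 0 0.5; 0.002 -0.002 0.08 0 0 0.5", gripper=0.2)

```text
t: 16.45
tcp_pos: [606.9, 101.9, 66.7]
tool_rot: [3.138, -0.063, -0.021]
wrist_force: [-0.1, 0.3, 0.5]
finger_gap: 0.598
```

```bash
python3 - <<'E'
from h import *
np.set_printoptions(precision=4,suppress=True)
s=ctrl.state();print(s['t'],s['tcp_pos'],s['dq'],s['finger_gap'])
print(delta([611.5,95.8,20],np.radians(87.4),s))
i=vision.grab_frame('wrist');cv2.imwrite('pics/w18a.png',i)
a=np.radians(-2.6);ex=np.array([np.cos(a),np.sin(a)]);ey=np.array([-np.sin(a),np.cos(a)])
c=np.array([621.5,95.3])
P=[np.r_[c+ex*u+ey*v,18] for u,v in((-75,-9),(-75,9),(15,-9),(15,9),(-10,-9),(-10,9))]+[np.r_[c+ex*u+ey*v,14] for u,v in((75,-23),(75,23))]
for p in w2px('wrist',P,s): cv2.circle(i,tuple(int(v) for v in p),2,(0,255,0),-1)
cv2.imwrite('pics/w18.png',i)
E
```

```text
16.45 [606.8969 101.8942  66.6823] [-0.0085 -0.0463  0.0469 -0.0427  0.0169  0.0216 -0.0166] 0.5976378052724732
[0.0055 0.0057 0.0466 0.2095 0.7703 0.2815]
```

View pics/w18.png

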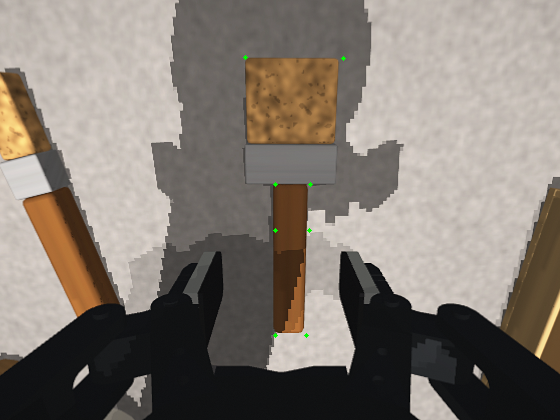

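Call:
step_arm(increments="0.0055 0.0045 0.015 0.2 0.7 0.3; 0.0055 0.0045 0.03 0.2 0.7 0.3; 0.0055 0.0045 0.042 0.2 0.7 0.3; 0.0055 0.0045 0.042 0.2 0.7 0.3")

```text
t: 16.9
tcp_pos: [612.1, 97.1, 25.2]
tool_rot: [-3.14, 0.072, 0.001]
wrist_force: [-1.1, 0.2, 0.1]
finger_gap: 0.601
```

```bash
python3 - <<'E'
from h import *
np.set_printoptions(precision=4,suppress=True)
s=ctrl.state();print(s['t'],s['tcp_pos'],s['wrist_force'],s['finger_gap'])
print(delta([611.5,96.3,20],np.radians(87.4),s))
i=vision.grab_frame('wrist');cv2.imwrite('pics/w19.png',i)
E
```

```text
16.9 [612.0697  97.1001  25.1797] [-1.0964  0.1948  0.0819] 0.6007675704920745
[-0.0005  0.0008  0.0052 -0.0188  0.0526 -0.0392]
```

View pics/w19.png

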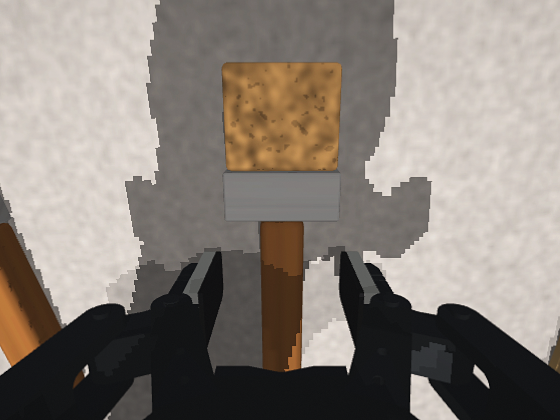

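Call:
step_arm(increments="0 0.0005 0.002 0 0 0; 0 0.0005 0.004 0 0 0; 0 0.0005 0.004 0 0 0")

```text
t: 17.25
tcp_pos: [613.0, 96.8, 22.4]
tool_rot: [-3.14, 0.072, -0.002]
wrist_force: [-0.3, -0.6, -0.3]
finger_gap: 0.599
```

Call:
step_arm(increments="0 0 0 0 0 0; 0 0 0 0 0 0; 0 0 0 0 0 0; 0 0 0 0 0 0; 0 0 0 0 0 0", gripper=-1, force=50)

```text
t: 17.75
tcp_pos: [613.5, 96.8, 22.9]
tool_rot: [-3.14, 0.072, -0.003]
wrist_force: [-1.1, 0.2, 3.7]
finger_gap: 0.192
```

Call:
step_arm(increments="0 0 0 0 0 0; 0 0 -0.01 0 0 0; 0 0 -0.04 0 0 0; 0 0 -0.08 0 0 0; 0 0 -0.1 0 0 0")

```text
t: 18.25
tcp_pos: [614.9, 96.3, 126.2]
tool_rot: [-3.139, 0.073, -0.009]
wrist_force: [0.7, 0.3, -0.4]
finger_gap: 0.193
```

```bash
python3 - <<'E'
from h import *
np.set_printoptions(precision=4,suppress=True)
s=ctrl.state();print(s['t'],s['tcp_pos'],s['wrist_force'],s['finger_gap'])
print(delta([521,-85,130],np.radians(80.6),s))
i=vision.grab_frame('wrist');cv2.imwrite('pics/w20.png',i)
E
```

```text
18.25 [614.876   96.3146 126.2318] [ 0.7148  0.3193 -0.4108] 0.19259782510544643
[-0.0853  0.1855 -0.0046 -0.1239 -0.3362  6.7312]
```

View pics/w20.png

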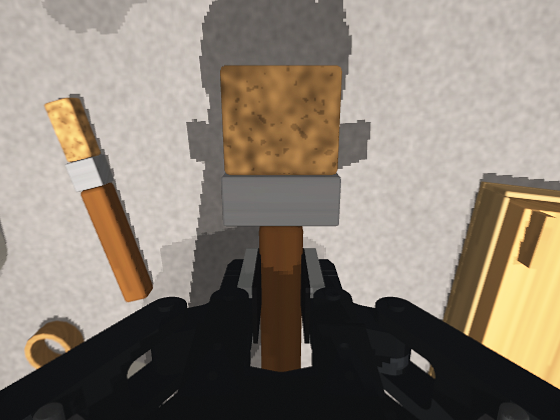

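Call:
step_arm(increments="-0.018 0.04 0 0 0 1.5; -0.036 0.08 0 0 0 3; -0.054 0.12 0 0 0 4.5; -0.07 0.155 0 0 0 6; -0.082 0.178 0 0 -0.3 6.7")

```text
t: 18.8
tcp_pos: [524.0, -80.7, 127.3]
tool_rot: [-3.127, 0.264, -0.005]
wrist_force: [-0.5, -0.4, -0.1]
finger_gap: 0.196
```

```bash
python3 - <<'E'
from h import *
np.set_printoptions(precision=4,suppress=True)
s=ctrl.state();print(s['t'],s['tcp_pos'],s['wrist_force'],s['finger_gap'])
print(delta([523,-85.4,110],np.radians(80.6),s))
i=vision.grab_frame('wrist');cv2.imwrite('pics/w21a.png',i)
a=np.radians(-9.4);ex=np.array([np.cos(a),np.sin(a)]);ey=np.array([-np.sin(a),np.cos(a)])
c=np.array([530.9,-86.7])
P=[np.r_[c+ex*u+ey*v,52] for u in(45,79) for v in (-31,31)]
for p in w2px('wrist',P,s): cv2.circle(i,tuple(int(v) for v in p),2,(0,255,0),-1)
cv2.imwrite('pics/w21.png',i)
E
```

```text
18.8 [523.982  -80.6864 127.2775] [-0.4817 -0.3605 -0.1342] 0.19597464477996615
[-0.0002  0.0049  0.0173 -0.2221 -0.1691 -0.2367]
```

View pics/w21.png

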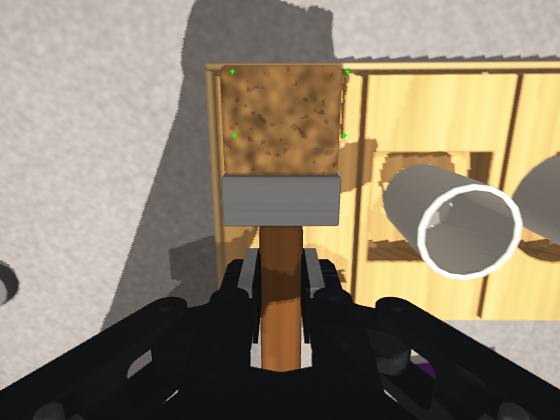

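Call:
step_arm(increments="0 0.005 0.015 0 0 0; 0 0.005 0.03 0 0 0; 0 0.005 0.037 0 0 0; 0 0.005 0.037 0 0 0")

```text
t: 19.25
tcp_pos: [520.5, -87.8, 88.7]
tool_rot: [-3.128, 0.268, 0.002]
wrist_force: [-0.4, 0.4, -0.6]
finger_gap: 0.19
```

```bash
python3 - <<'E'
from h import *
np.set_printoptions(precision=4,suppress=True)
s=ctrl.state();print(s['t'],s['tcp_pos'],s['wrist_force'],s['finger_gap'])
print(delta([523,-85.4,64],np.radians(80.6),s))
i=vision.grab_frame('wrist');cv2.imwrite('pics/w22a.png',i)
a=np.radians(-9.4);ex=np.array([np.cos(a),np.sin(a)]);ey=np.array([-np.sin(a),np.cos(a)])
c=np.array([530.9,-86.7])
P=[np.r_[c+ex*u+ey*v,52] for u in(45,79) for v in (-31,31)]
for p in w2px('wrist',P,s): cv2.circle(i,tuple(int(v) for v in p),2,(0,255,0),-1)
for v in(-42,42):
  for u in(-80,0,80):
    for p in w2px('wrist',[np.r_[c+ex*u+ey*v,40]],s): cv2.circle(i,tuple(int(v) for v in p),2,(0,0,255),-1)
cv2.imwrite('pics/w22.png',i)
i=vision.grab_frame('top');cv2.imwrite('pics/t22.png',cv2.resize(i[130:235,285:415],None,fx=5,fy=5,interpolation=cv2.INTER_CUBIC))
i=vision.grab_frame('side');cv2.imwrite('pics/s22.png',cv2.resize(i[180:300,270:380],None,fx=5,fy=5,interpolation=cv2.INTER_CUBIC))
E
```

```text
19.25 [520.4525 -87.8473  88.6649] [-0.4346  0.4089 -0.611 ] 0.1903790300921238
[ 0.0021 -0.0028  0.0247 -0.0933  0.0955 -0.4019]
```

View pics/w22.png

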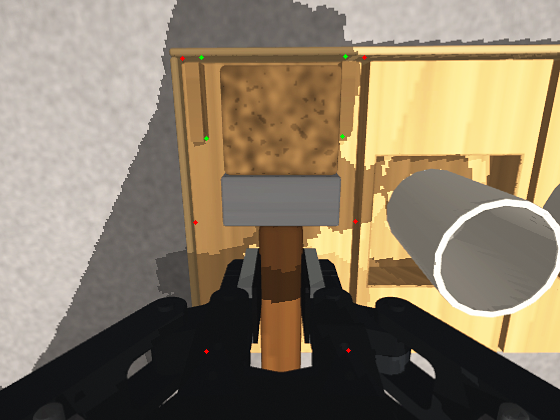

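View pics/s22.png

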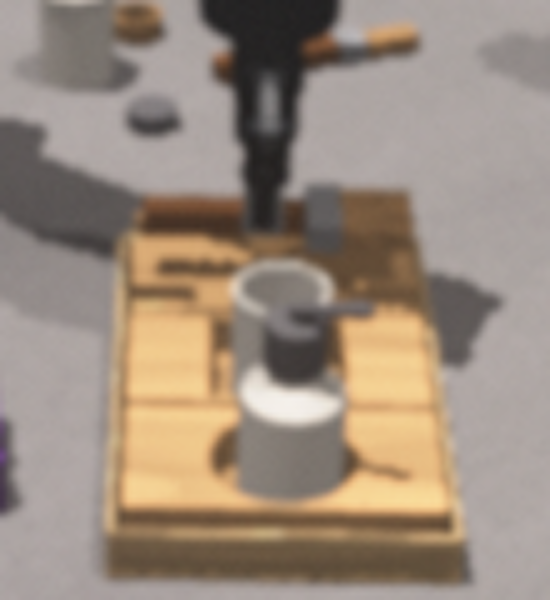

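Call:
step_arm(increments="0.002 -0.003 0.01 0 0 -0.4; 0.002 -0.003 0.018 0 0 -0.4; 0.002 -0.003 0.023 0 0 -0.4; 0.002 -0.003 0.023 0 0 -0.4")

```text
t: 19.8
tcp_pos: [523.4, -85.9, 66.3]
tool_rot: [-3.13, 0.258, 0.0]
wrist_force: [0.0, -0.7, -0.4]
finger_gap: 0.195
```

```bash
python3 - <<'E'
from h import *
np.set_printoptions(precision=4,suppress=True)
s=ctrl.state();print(s['t'],s['tcp_pos'],s['wrist_force'],s['finger_gap'])
print(delta([523,-85.4,63],np.radians(80.6),s))
i=vision.grab_frame('wrist');cv2.imwrite('pics/w23.png',i)
E
```

```text
19.8 [523.4095 -85.9191  66.3424] [ 0.0189 -0.7282 -0.4164] 0.19518812288144644
[-0.0005 -0.0004  0.0033 -0.0771  0.0108 -0.0364]
```

View pics/w23.png

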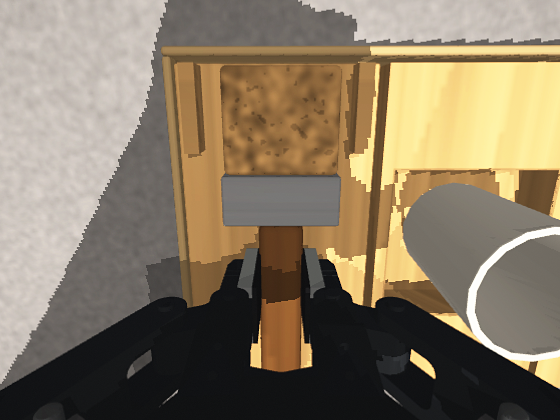

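Call:
step_arm(increments="0 -0.002 0.001 0 0 0; 0 -0.002 0.002 0 0 0; 0 -0.002 0.003 0 0 0; 0 -0.002 0.003 0 0 0")

```text
t: 20.25
tcp_pos: [524.1, -84.2, 63.8]
tool_rot: [-3.13, 0.259, -0.001]
wrist_force: [0.7, -0.4, -0.3]
finger_gap: 0.197
```

Call:
step_arm(increments="0 0 0.001 0 0 0; 0 0 0.001 0 0 0")

```text
t: 20.45
tcp_pos: [524.2, -84.3, 62.9]
tool_rot: [-3.13, 0.259, -0.002]
wrist_force: [0.7, -0.7, -0.3]
finger_gap: 0.194
```

Call:
step_arm(increments="-0.001 0 0.001 0 0 0; -0.001 0 0.0015 0 0 0; -0.001 0 0.0015 0 0 0")

```text
t: 20.75
tcp_pos: [524.2, -84.2, 62.8]
tool_rot: [-3.129, 0.259, -0.004]
wrist_force: [-1.7, 0.8, 8.4]
finger_gap: 0.194
```

Contact. Release with a limited opening (the cup is next door).

Call:
step_arm(increments="0 0 0 0 0 0; 0 0 0 0 0 0; 0 0 0 0 0 0", gripper=-0.1)

```text
t: 21.05
tcp_pos: [524.0, -84.2, 62.6]
tool_rot: [-3.129, 0.259, -0.004]
wrist_force: [0.5, 0.5, -0.4]
finger_gap: 0.451
```

Call:
step_arm(increments="0 0 -0.015 0 0 0; 0 0 -0.04 0 0 0; 0 0 -0.08 0 0 0; 0 0 -0.12 0 0 0; 0 0 -0.15 0 0 0")

```text
t: 21.55
tcp_pos: [524.2, -85.4, 215.6]
tool_rot: [-3.128, 0.261, -0.007]
wrist_force: [-0.3, -0.4, -0.3]
finger_gap: 0.454
```

```bash
python3 - <<'E'
from h import *
np.set_printoptions(precision=4,suppress=True)
s=ctrl.state();print(s['t'],s['tcp_pos'],s['wrist_force'],s['finger_gap'])
i=vision.grab_frame('wrist');cv2.imwrite('pics/w24.png',i)
i=vision.grab_frame('side');cv2.imwrite('pics/s24.png',cv2.resize(i[180:300,270:380],None,fx=5,fy=5,interpolation=cv2.INTER_CUBIC))
E
```

```text
21.55 [524.2184 -85.3549 215.6086] [-0.269  -0.3705 -0.3308] 0.45351691605890293
```

View pics/w24.png

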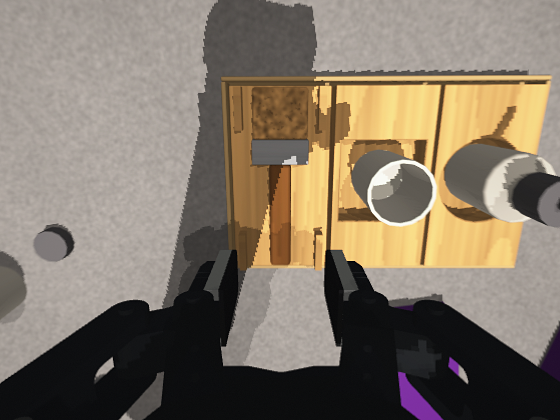

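View pics/s24.png

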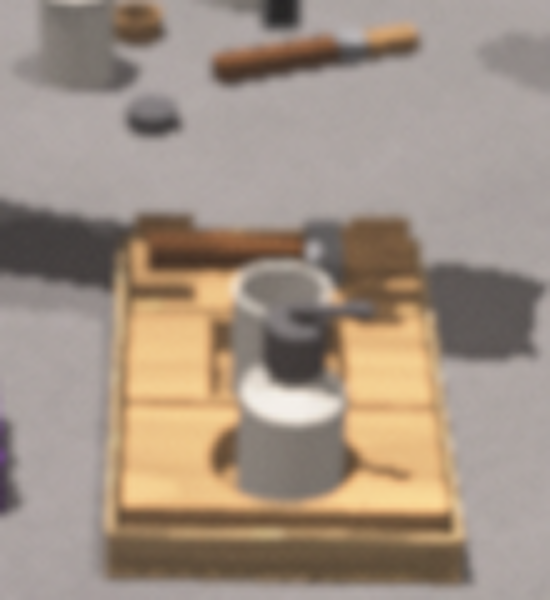

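```bash
python3 - <<'E'
from h import *
np.set_printoptions(precision=4,suppress=True)
s=ctrl.state();print(s['t'],s['tcp_pos'],np.abs(s['dq']).max())
i=vision.grab_frame('wrist')
cv2.imwrite('pics/w25.png',cv2.resize(i[65:285,210:345],None,fx=2.7,fy=2.7,interpolation=cv2.INTER_CUBIC))
a=np.radians(-9.4);ex=np.array([np.cos(a),np.sin(a)]);ey=np.array([-np.sin(a),np.cos(a)])
c=np.array([530.9,-86.7])
P=[np.r_[c+ex*u+ey*v,z] for u,v,z in((-75,9,58),(-75,-9,58),(75,23,54),(75,-23,54),(-79,31,52),(-79,-31,52),(79,31,52),(79,-31,52),(-80,42,40),(80,42,40))]
print(w2px('wrist',P,s))
E
```

```text
21.65 [527.0191 -85.8294 217.8116] 0.07003158200840978
[[272.2802 270.1259]
 [292.4299 270.1156]
 [252.9742  94.4545]
 [311.1646  94.2691]
 [248.4171 271.217 ]
 [316.3389 271.1832]
 [242.9772  89.2922]
 [321.1686  89.0369]
 [238.0224 266.5004]
 [231.1993  88.8088]]
```

View pics/w25.png

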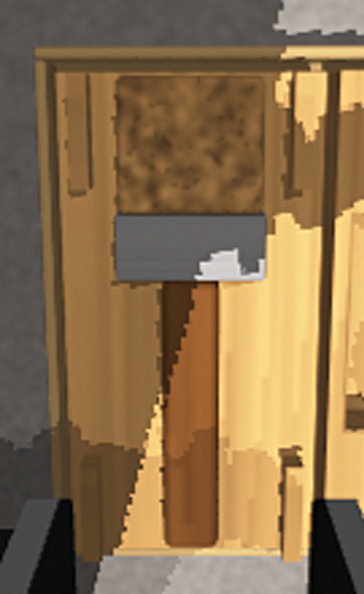

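```bash
python3 - <<'E'
from h import *
i=vision.grab_frame('top');cv2.imwrite('pics/t26.png',cv2.resize(i[130:235,285:415],None,fx=5,fy=5,interpolation=cv2.INTER_CUBIC))
E
```

```text
(no output)
```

View pics/t26.png

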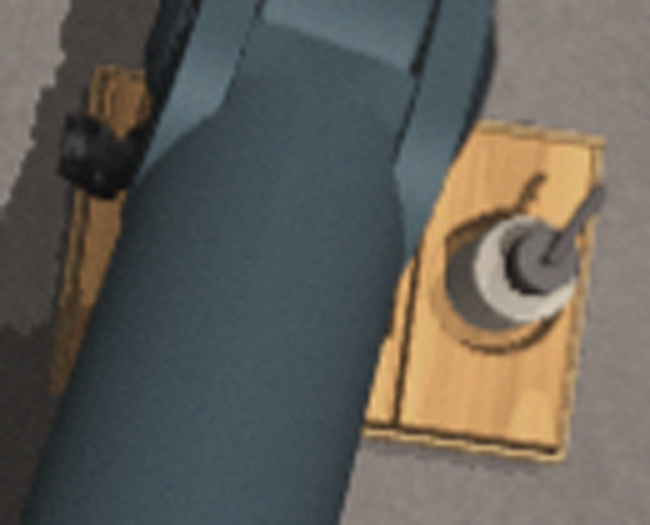

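Call:
step_arm(increments="0 -0.05 0 0 0 0; 0 -0.1 0 0 0 0; 0 -0.15 0 0 0 0; 0 -0.2 0 0 0 0; 0 -0.24 0 0 0 0")

```text
t: 22.25
tcp_pos: [561.9, 155.9, 212.5]
tool_rot: [-3.128, 0.255, -0.001]
wrist_force: [0.7, -0.1, -0.3]
finger_gap: 0.448
```

```bash
python3 - <<'E'
from h import *
i=vision.grab_frame('top');cv2.imwrite('pics/t27f.png',i);cv2.imwrite('pics/t27.png',cv2.resize(i[130:235,285:415],None,fx=5,fy=5,interpolation=cv2.INTER_CUBIC))
E
```

```text
(no output)
```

View pics/t27.png

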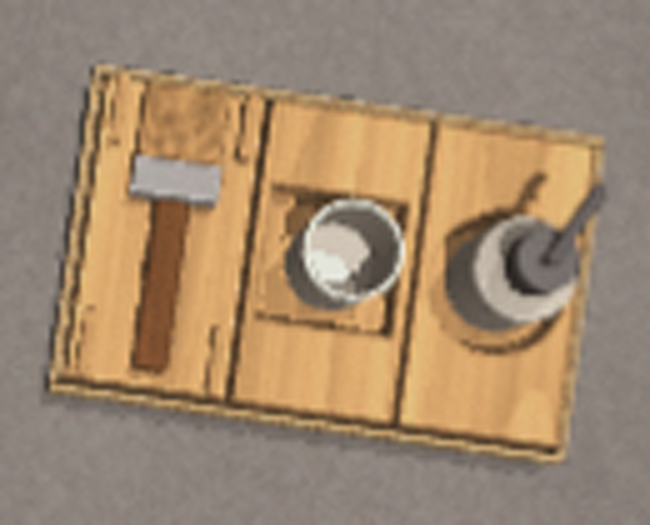

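```bash
python3 - <<'E'
from h import *
np.set_printoptions(precision=1,suppress=True)
f2=lambda p:(np.array(p,float)+.5)/5-.5+[285,130]
b=px2w('top',f2([[150,370],[190,84]]),[56,54]);print(b,b.mean(0),np.linalg.norm(b[1]-b[0]),np.degrees(np.arctan2(*(b[1]-b[0])[1::-1])))
a=np.radians(-9.4);ex=np.array([np.cos(a),np.sin(a)]);ey=np.array([-np.sin(a),np.cos(a)])
d=b.mean(0)[:2]-[530.9,-86.7];print(d@ex,d@ey)
# block long edges from gap lines at z=40: lines (270,100)-(230,400), (435,120)-(398,425)
g=px2w('top',f2([[270,98],[230,402],[436,121],[398,426]]),40);print(g,g[:2].mean(0),g[2:].mean(0))
for p in(g[:2].mean(0),g[2:].mean(0)):
  d=p[:2]-[530.9,-86.7];print(d@ex,d@ey)
s=ctrl.state();print(s['t'],delta([524-0.3,-85.4,120],np.radians(80.6),s))
E
```

```text
[[459.9 -74.5  56. ]
 [609.  -99.6  54. ]] [534.5 -87.   55. ] 151.1954453297158 -9.567611377552165
3.5641560278783477 0.25800167538536256
[[ 603.4 -143.2   40. ]
 [ 443.2 -117.3   40. ]
 [ 589.4 -230.6   40. ]
 [ 428.7 -205.    40. ]] [ 523.3 -130.2   40. ] [ 509.  -217.8   40. ]
-0.3653767636521164 -44.20067209685764
-0.16477045243379196 -132.9592263885899
22.3 [-0.   0.3  0.1 -0.4 -0.   0.7]
```

Call:
step_arm(increments="-0.0 0.05 0 0 0 0; -0.0 0.1 0 0 0 0; 0 0.15 0 0 0 0; 0 0.19 0 0 0 0.5; 0 0.22 0 0 0 0.7")

```text
t: 22.8
tcp_pos: [526.6, -55.7, 209.0]
tool_rot: [-3.125, 0.263, 0.004]
wrist_force: [0.3, 0.1, 0.2]
finger_gap: 0.453
```

```bash
python3 - <<'E'
from h import *
np.set_printoptions(precision=4,suppress=True)
s=ctrl.state();print(s['t'],s['tcp_pos'],s['finger_gap'],delta([524.3,-85,120],np.radians(80.5),s))
E
```

```text
22.8 [526.5953 -55.7369 209.0126] 0.45254186430037135 [ 0.0029  0.0297  0.0888 -0.3296  0.1597 -0.1365]
```

Call:
step_arm(increments="0.003 0.02 0 0 0 0; 0.003 0.03 0.01 0 0 0; 0.003 0.03 0.05 0 0 0; 0.003 0.03 0.089 0 0 0; 0.003 0.03 0.089 0 0 0")

```text
t: 23.3
tcp_pos: [517.9, -84.7, 113.8]
tool_rot: [-3.126, 0.265, 0.027]
wrist_force: [-1.2, 0.1, 0.2]
finger_gap: 0.449
```

```bash
python3 - <<'E'
from h import *
np.set_printoptions(precision=4,suppress=True)
s=ctrl.state();print(s['t'],s['tcp_pos'],s['finger_gap'],delta([524.3,-85,63.5],np.radians(80.5),s))
i=vision.grab_frame('wrist');cv2.imwrite('pics/w28.png',i)
E
```

```text
23.3 [517.8917 -84.6702 113.8302] 0.4486690892021112 [ 0.0072 -0.0006  0.0502 -0.1706  0.9916 -0.1917]
```

View pics/w28.png

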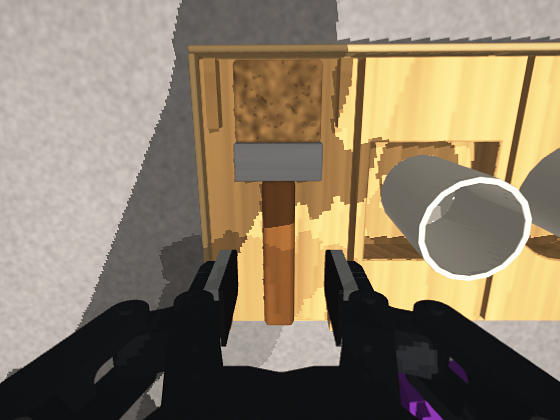

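Call:
step_arm(increments="0.007 -0.001 0.01 0 1 0; 0.007 -0.001 0.025 0 1 0; 0.007 -0.001 0.035 0 1 0; 0.007 -0.001 0.035 0 1 0; 0.007 -0.001 0.035 0 1 0")

```text
t: 23.85
tcp_pos: [527.1, -85.4, 81.8]
tool_rot: [-3.127, 0.265, -0.009]
wrist_force: [-0.7, -0.2, 0.9]
finger_gap: 0.447
```

```bash
python3 - <<'E'
from h import *
np.set_printoptions(precision=4,suppress=True)
s=ctrl.state();print(s['t'],s['tcp_pos'],s['finger_gap'],delta([524.3,-85,63.5],np.radians(80.5),s))
i=vision.grab_frame('wrist');cv2.imwrite('pics/w29.png',i)
E
```

```text
23.85 [527.1261 -85.4314  81.7845] 0.44697291532228534 [-0.003   0.0001  0.0183 -0.191  -0.3178 -0.2045]
```

View pics/w29.png

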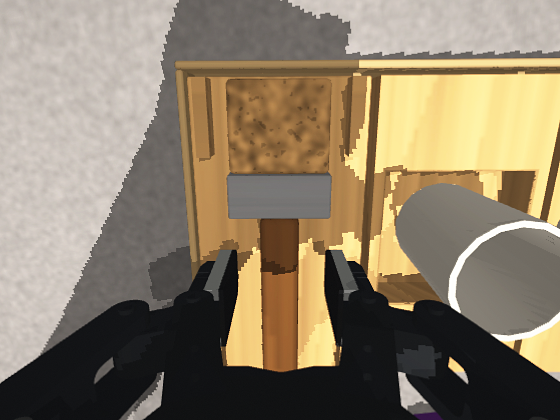

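Call:
step_arm(increments="-0.003 0 0.008 0 -0.3 -0.2; -0.003 0 0.014 0 -0.3 -0.2; -0.003 0 0.017 0 -0.3 -0.2; -0.003 0 0.017 0 -0.3 -0.2; -0.003 0 0.017 0 -0.3 -0.2")

```text
t: 24.4
tcp_pos: [524.6, -85.1, 65.0]
tool_rot: [-3.128, 0.26, -0.002]
wrist_force: [0.0, -0.3, -0.5]
finger_gap: 0.45
```

Call:
step_arm(increments="0 0 0 0 0 0; 0 0 0 0 0 0; 0 0 0 0 0 0; 0 0 0 0 0 0", gripper=-1, force=50)

```text
t: 24.8
tcp_pos: [524.9, -85.2, 65.3]
tool_rot: [-3.128, 0.26, -0.003]
wrist_force: [-0.9, -0.5, 2.8]
finger_gap: 0.196
```

Call:
step_arm(increments="0 0 -0.004 0 0 0; 0 0 -0.004 0 0 0; 0 0 -0.004 0 0 0")

```text
t: 25.1
tcp_pos: [524.9, -85.1, 69.3]
tool_rot: [-3.127, 0.26, -0.003]
wrist_force: [-0.3, 1.1, -1.7]
finger_gap: 0.19
```

Gripped at z 65.3 and lifted 4 mm; shift −3.5 mm along the block and set down.

Call:
step_arm(increments="-0.0035 0 0 0 0 0; -0.0035 0 0 0 0 0; -0.0035 0 0 0 0 0; -0.0035 0 0 0 0 0")

```text
t: 25.5
tcp_pos: [521.4, -84.5, 69.3]
tool_rot: [-3.128, 0.26, -0.003]
wrist_force: [0.1, -0.7, -0.6]
finger_gap: 0.194
```

Call:
step_arm(increments="0 0 0.001 0 0 0; 0 0 0.003 0 0 0; 0 0 0.003 0 0 0")

```text
t: 25.8
tcp_pos: [521.2, -84.4, 66.0]
tool_rot: [-3.128, 0.26, -0.002]
wrist_force: [-0.1, 0.3, -0.8]
finger_gap: 0.19
```

Call:
step_arm(increments="0 0 0.001 0 0 0; 0 0 0.0015 0 0 0; 0 0 0.0015 0 0 0")

```text
t: 26.1
tcp_pos: [521.3, -84.5, 65.3]
tool_rot: [-3.126, 0.26, -0.002]
wrist_force: [-1.8, 0.8, 6.1]
finger_gap: 0.191
```

Call:
step_arm(increments="0 0 0 0 0 0; 0 0 0 0 0 0; 0 0 0 0 0 0; 0 0 0 0 0 0", gripper=-0.1)

```text
t: 26.5
tcp_pos: [521.2, -84.5, 65.1]
tool_rot: [-3.127, 0.26, -0.001]
wrist_force: [0.0, 0.5, 0.1]
finger_gap: 0.451
```

Call:
step_arm(increments="0 0 -0.015 0 0 0; 0 0 -0.04 0 0 0; 0 0 -0.08 0 0 0; 0 0 -0.12 0 0 0; 0 0 -0.14 0 0 0")

```text
t: 27.0
tcp_pos: [522.8, -86.2, 209.3]
tool_rot: [-3.126, 0.262, -0.01]
wrist_force: [1.0, -1.0, -0.2]
finger_gap: 0.45
```

Call:
step_arm(increments="0 -0.05 0 0 0 0; 0 -0.1 0 0 0 0; 0 -0.15 0 0 0 0; 0 -0.2 0 0 0 0; 0 -0.24 0 0 0 0")

```text
t: 27.5
tcp_pos: [562.9, 154.3, 211.7]
tool_rot: [-3.124, 0.258, -0.011]
wrist_force: [0.3, 0.5, -0.8]
finger_gap: 0.454
```

```bash
python3 - <<'E'
from h import *
i=vision.grab_frame('top');cv2.imwrite('pics/t30f.png',i);cv2.imwrite('pics/t30.png',cv2.resize(i[130:235,285:415],None,fx=5,fy=5,interpolation=cv2.INTER_CUBIC))
i=vision.grab_frame('side');cv2.imwrite('pics/s30.png',i)
E
```

```text
(no output)
```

View pics/t30.png

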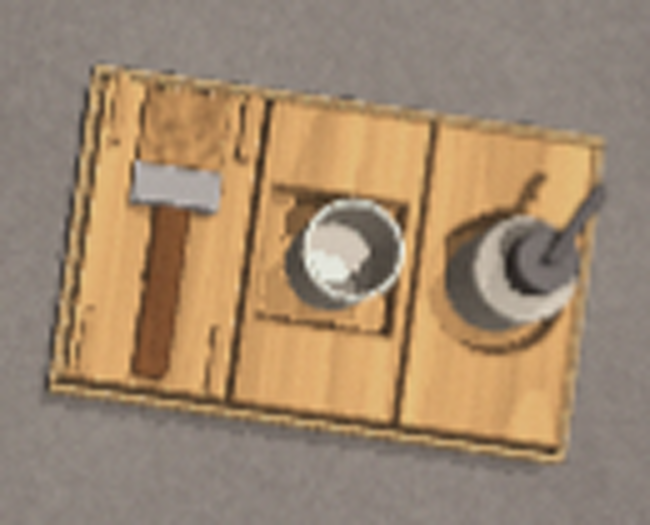

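View pics/s30.png

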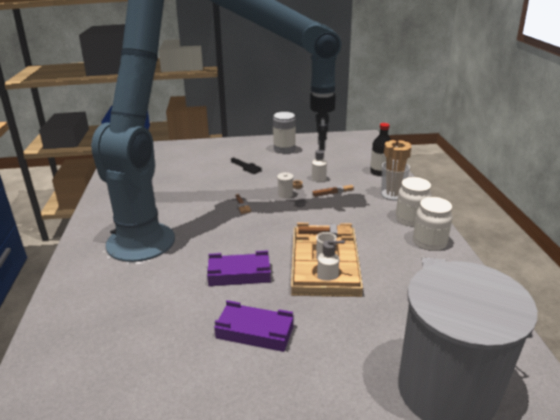

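View pics/t30f.png

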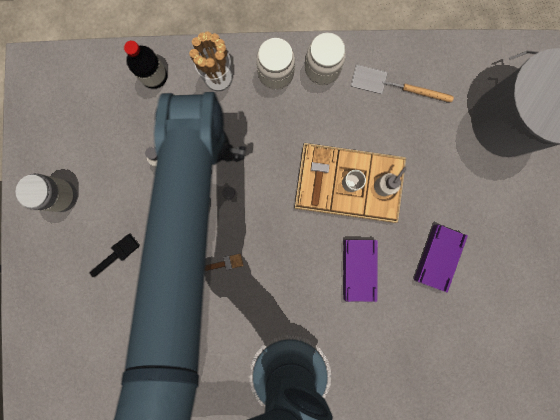

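Call:
step_arm(increments="0 0 0 0 0 0; 0 0 0 0 0 0; 0 0 0 0 0 0; 0 0 0 0 0 0")

```text
t: 28.0
tcp_pos: [563.0, 158.3, 211.4]
tool_rot: [-3.124, 0.246, -0.011]
wrist_force: [-0.0, -0.2, 0.8]
finger_gap: 0.452
```

```bash
python3 - <<'E'
from station import ctrl
print(ctrl.state()['t'],ctrl.sign_off())
E
```

```text
the job is handed in; nothing more can be done
28.0 None
```

The kit is made up and handed in at about 28 s, in the order asked: the spouted bottle in the round hole, the open cup in the square hole, and the wide brush on its block. I did not touch the look-alikes, the black brush, the smaller brown brush or the purple blocks.

- **Bottle and cup:** In the last top and side pictures both stand upright in their holes.
- **Brush:** On the first placing, the wrist and top cameras both showed it about 3.5 mm off centre along the block. I gripped it again, moved it back 3.5 mm and set it down. The last top picture shows it between the four cheeks and about centred; I judged that final position from the picture and did not measure it again.
- **Robot:** The gripper was open and more than 200 mm above the table when I handed in. The highest wrist force I saw was about 8 N.
- **Disagreement:** The top and wrist cameras differed by about 4 mm on where the bottle stood at the start. I used the wrist view, and a second wrist picture from closer in confirmed it.

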